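# Glue up an inlaid edging in the hand-pumped edge press

## Task

Stand every inlaid edging block that lies on the table (three to five of them) in the press along the panel's edge, upright and tight end to end without gaps, the first one tight against the end stop and all of them touching the panel; then stand the pale wooden caul flat against their outer faces, centred on the panel's length. Then pump the press's hand lever with at least three full strokes, right down and right up again each time, until the gauge needle stands in the green band, and leave the lever up; never pump into the red. Do not disturb the glue bottle, the shell dish or the mallet.

Things in the scene. Friction and masses are not known exactly. Their poses are not given: they have to be found in the camera images.
- row_start (a point): on the bed of the fixed grey-green edge press (turned up to 0.12 rad at each start), bed top 12 mm above the table, where the panel's edge face meets the end stop's face. Its axes are the press's: x out from the panel, y along its edge, z up. Blocks fill x = 0 to 28 mm and run towards -y: centres at x = 14, y = -20, -60, -100, -140, -180 mm. End stop: x = -22 to 22, y = 0 to 16, 22 mm high
- press: the press; same axes; its origin is 10 mm from row_start along x and 12 mm below it. Seen from row_start: plate x = -125 to 220, y = -227 to 175 mm; dark inlaid panel, fixed, x = -108 to 0, y = -200 to 0 mm, top 8 mm above the bed; fence with hold-downs x = -124 to -88 mm, up to 40 mm above the bed; crosshead behind the beam x = 174 to 200 mm, 62 mm above the bed
- caul_place (a point): on the bed, where the centre of the caul's underside belongs: 38 mm out from the panel's edge, at the middle of its 200 mm length; axes as the press's, the caul's length goes along y. The caul passes in front of the end stop
- beam_face (a point): centre of the steel press beam's flat working face (220 mm long along the press's y, 32 mm high, its top 34 mm above the bed); at the start 83 to 93 mm out from the panel's edge; comes towards the press's -x as the pump is worked and does not run back
- lever (a joint): pump lever angle, rad: 0 = up, 0.60 = right down on its stop. Right down: over 0.52; right up: under 0.08. Push it down from above, 8 to 16 N at the grip; its spring (4 to 8 N) brings it up again when followed or let go. A full stroke drives the beam about 11 mm (the first 5 to 17 mm), a short one less or nothing. 4 or 5 strokes reach the green band; there is no release
- lever_grip (a point): point on the axis of the lever's black rubber handle (28 mm across, 115 mm long), 40 mm from its free end: the place to push; moves with the lever, 185 mm above the bed when up, 75 mm when down. The handle points towards the press's -x, 0.49 rad above level when up, 0.11 rad below it when down
- pump_head (a point): the lever's pivot, 96 mm above the bed, 190 mm from lever_grip; the lever turns about the press's y axis here. Dark pump head under it 75 x 60 mm; the grey-green reservoir tube (56 mm across, top 61 mm above the bed) runs 240 mm towards the press's -x under the lever
- needle (a joint): angle of the gauge needle, rad, clockwise: 0 = no pressure; rises once the beam presses the caul and the row solid. Green band 1.2 to 3.3, red from 3.5. A full stroke on a solid row adds about 1.6
- gauge (a point): centre of the pressure gauge's white face (88 mm across, green arc then red arc, black needle), on the ram behind the beam, turned up and 0.62 rad away from the robot; its rim reaches 135 mm above the bed; it travels with the ram
- caul: loose pale wooden caul (pressure bar) with a cork-brown top band, 200 mm long (own x), 20 mm thick (own y), 50 mm high (own z), 110 to 180 g; origin at the centre of its underside; starts upright, its length within 0.15 rad of world x, either way round will do. 26 mm higher than the blocks and 16 mm higher than the beam: can be held by its top part
- block1: loose edging block: dark wood bar 28 mm thick (own x), 40 mm long (own y), 24 mm high (own z), 70 g, pearl blossoms on top; origin at the centre of its underside; starts upright on the table, its length within 0.6 rad of world y; either way round will do. All blocks are alike and may go in any order; an absent one reads None
- block2: loose edging block: dark wood bar 28 mm thick (own x), 40 mm long (own y), 24 mm high (own z), 70 g, pearl blossoms on top; origin at the centre of its underside; starts upright on the table, its length within 0.6 rad of world y; either way round will do. All blocks are alike and may go in any order; an absent one reads None
- block3: loose edging block: dark wood bar 28 mm thick (own x), 40 mm long (own y), 24 mm high (own z), 70 g, pearl blossoms on top; origin at the centre of its underside; starts upright on the table, its length within 0.6 rad of world y; either way round will do. All blocks are alike and may go in any order; an absent one reads None
- block4: loose edging block: dark wood bar 28 mm thick (own x), 40 mm long (own y), 24 mm high (own z), 70 g, pearl blossoms on top; origin at the centre of its underside; starts upright on the table, its length within 0.6 rad of world y; either way round will do. All blocks are alike and may go in any order; an absent one reads None
- block5: loose edging block: dark wood bar 28 mm thick (own x), 40 mm long (own y), 24 mm high (own z), 70 g, pearl blossoms on top; origin at the centre of its underside; starts upright on the table, its length within 0.6 rad of world y; either way round will do. All blocks are alike and may go in any order; an absent one reads None
- glue: yellow glue bottle, 60 mm across, 150 mm high, standing beyond the work; origin under its centre; leave alone
- shell_dish: blue dish with shell discs, 96 mm across, 22 mm high; origin under its centre; leave alone
- mallet: wooden mallet lying down, head 85 mm long and 48 mm across, handle 170 mm; origin under the middle of the head; leave alone
There are look-alikes about, which are no part of the job. Leave any turquoise look-alike of the block1 alone. What is shaped like the block4 but blue is not meant.

How it is judged (in metres and radians):
On the way, in this order (a step that is already met when the one before it is completed fails the run):
1. all the edging blocks stand tight end to end from the end stop along the panel's edge, and the caul stands against them, before the gauge shows any pressure (x of block1 in the frame of row_start between 0.0115 and 0.0175 m and z of block1 in the frame of row_start between -0.003 and 0.004 m and angle between each of block1, block2, block3, block4, block5, caul's own z axis and vertical below 0.12 rad and angle between the x axis of each of block1, block2, block3, block4, block5 and the x axis of row_start, either way round below 0.07 rad and y of each of block1, block2, block3, block4, block5 in the frame of row_start above -0.186 m and (horizontal distance between block1 and block2 below 0.043 m or horizontal distance between block1 and block3 below 0.043 m or horizontal distance between block1 and block4 below 0.043 m or horizontal distance between block1 and block5 below 0.043 m) and x of block2 in the frame of row_start between 0.0115 and 0.0175 m and z of block2 in the frame of row_start between -0.003 and 0.004 m and (horizontal distance between block2 and block1 below 0.043 m or horizontal distance between block2 and block3 below 0.043 m or horizontal distance between block2 and block4 below 0.043 m or horizontal distance between block2 and block5 below 0.043 m) and x of block3 in the frame of row_start between 0.0115 and 0.0175 m and z of block3 in the frame of row_start between -0.003 and 0.004 m and (horizontal distance between block3 and block1 below 0.043 m or horizontal distance between block3 and block2 below 0.043 m or horizontal distance between block3 and block4 below 0.043 m or horizontal distance between block3 and block5 below 0.043 m) and x of block4 in the frame of row_start between 0.0115 and 0.0175 m and z of block4 in the frame of row_start between -0.003 and 0.004 m and (horizontal distance between block4 and block1 below 0.043 m or horizontal distance between block4 and block2 below 0.043 m or horizontal distance between block4 and block3 below 0.043 m or horizontal distance between block4 and block5 below 0.043 m) and x of block5 in the frame of row_start between 0.0115 and 0.0175 m and z of block5 in the frame of row_start between -0.003 and 0.004 m and (horizontal distance between block5 and block1 below 0.043 m or horizontal distance between block5 and block2 below 0.043 m or horizontal distance between block5 and block3 below 0.043 m or horizontal distance between block5 and block4 below 0.043 m) and y of any of block1, block2, block3, block4, block5 in the frame of row_start above -0.023 m and (y of block1 in the frame of row_start between -0.105 and -0.097 m or y of block2 in the frame of row_start between -0.105 and -0.097 m or y of block3 in the frame of row_start between -0.105 and -0.097 m or y of block4 in the frame of row_start between -0.105 and -0.097 m or y of block5 in the frame of row_start between -0.105 and -0.097 m) and x of caul in the frame of row_start between 0.035 and 0.042 m and y of caul in the frame of row_start between -0.118 and -0.082 m and z of caul in the frame of row_start between -0.003 and 0.004 m and angle between the x axis of caul and the y axis of row_start, either way round below 0.06 rad and value of joint needle below 0.3 rad), for 0.2 s.
2. first full stroke: lever pressed right down (value of joint lever above 0.52 rad).
3. lever let right up again after the first stroke (value of joint lever below 0.08 rad).
4. second full stroke: lever pressed right down (value of joint lever above 0.52 rad).
5. lever let right up again after the second stroke (value of joint lever below 0.08 rad).
6. third full stroke: lever pressed right down (value of joint lever above 0.52 rad).
7. lever let right up again after the third stroke (value of joint lever below 0.08 rad).
8. the gauge needle has come into the green band (value of joint needle between 1.2 and 3.3 rad), for 0.2 s.
At the end, for the whole second after the job is handed in: all blocks upright and square (0.07 rad) on the bed, touching the panel within 3 mm, the first within 3 mm of the end stop, no gap over 3 mm; caul upright against them (3 mm, centred within 18 mm); needle 1.2 to 3.3 rad; lever up (below 0.08 rad); all at rest (all of step 8 and x of block1 in the frame of row_start between 0.0115 and 0.0175 m and z of block1 in the frame of row_start between -0.003 and 0.004 m and angle between each of block1, block2, block3, block4, block5, caul's own z axis and vertical below 0.12 rad and angle between the x axis of each of block1, block2, block3, block4, block5 and the x axis of row_start, either way round below 0.07 rad and y of each of block1, block2, block3, block4, block5 in the frame of row_start above -0.186 m and (horizontal distance between block1 and block2 below 0.043 m or horizontal distance between block1 and block3 below 0.043 m or horizontal distance between block1 and block4 below 0.043 m or horizontal distance between block1 and block5 below 0.043 m) and x of block2 in the frame of row_start between 0.0115 and 0.0175 m and z of block2 in the frame of row_start between -0.003 and 0.004 m and (horizontal distance between block2 and block1 below 0.043 m or horizontal distance between block2 and block3 below 0.043 m or horizontal distance between block2 and block4 below 0.043 m or horizontal distance between block2 and block5 below 0.043 m) and x of block3 in the frame of row_start between 0.0115 and 0.0175 m and z of block3 in the frame of row_start between -0.003 and 0.004 m and (horizontal distance between block3 and block1 below 0.043 m or horizontal distance between block3 and block2 below 0.043 m or horizontal distance between block3 and block4 below 0.043 m or horizontal distance between block3 and block5 below 0.043 m) and x of block4 in the frame of row_start between 0.0115 and 0.0175 m and z of block4 in the frame of row_start between -0.003 and 0.004 m and (horizontal distance between block4 and block1 below 0.043 m or horizontal distance between block4 and block2 below 0.043 m or horizontal distance between block4 and block3 below 0.043 m or horizontal distance between block4 and block5 below 0.043 m) and x of block5 in the frame of row_start between 0.0115 and 0.0175 m and z of block5 in the frame of row_start between -0.003 and 0.004 m and (horizontal distance between block5 and block1 below 0.043 m or horizontal distance between block5 and block2 below 0.043 m or horizontal distance between block5 and block3 below 0.043 m or horizontal distance between block5 and block4 below 0.043 m) and y of any of block1, block2, block3, block4, block5 in the frame of row_start above -0.023 m and (y of block1 in the frame of row_start between -0.105 and -0.097 m or y of block2 in the frame of row_start between -0.105 and -0.097 m or y of block3 in the frame of row_start between -0.105 and -0.097 m or y of block4 in the frame of row_start between -0.105 and -0.097 m or y of block5 in the frame of row_start between -0.105 and -0.097 m) and x of caul in the frame of row_start between 0.035 and 0.042 m and y of caul in the frame of row_start between -0.118 and -0.082 m and z of caul in the frame of row_start between -0.003 and 0.004 m and angle between the x axis of caul and the y axis of row_start, either way round below 0.06 rad and value of joint lever below 0.08 rad and linear speed of each of block1, block2, block3, block4, block5, caul below 0.02 m/s).
It fails at once if the glue bottle knocked more than 30 mm or tipped over (distance of glue from where it was at the start of the episode above 0.03 m or angle between glue's own z axis and vertical above 0.5 rad).
It fails at once if the dish of shell discs knocked more than 30 mm or tipped over (distance of shell_dish from where it was at the start of the episode above 0.03 m or angle between shell_dish's own z axis and vertical above 0.5 rad).
It fails at once if the mallet knocked more than 30 mm or tipped over (distance of mallet from where it was at the start of the episode above 0.03 m or angle between mallet's own z axis and vertical above 0.5 rad).
It fails at once if the press pumped up into the red (needle past 3.5 rad) (value of joint needle above 3.5 rad).
Of block1, block2, block3, block4, block5 only 3 to 5 are there at a start; the rules pass over those that are not, and their reading is None.
At some moment in a run one of block1, block2, block3, block4, block5 may be knocked a few centimetres aside while the robot is not near it.
It also fails if it takes over 210 s, if anything falls off the work surface, if the arm or the gripper's body presses on something with over 40 N, if the wrist force passes 120 N, or if a joint passes its speed limit or range.

## Robot

A 6-joint arm with a two-finger parallel gripper is mounted at the origin on the work surface. World frame = base frame: x ahead of the robot, y to its left, z up, the work surface at z = 0. Lengths are in mm, angles in rad, forces in N, time in s.
With the tool pointing down it reaches from about 350 to 775 mm from the base axis. Payload 7.3 kg.
Tool frame: the origin (TCP) lies between the finger pads; the fingertips stand 25 mm ahead of it and the grasp point (between the pads) lies 6 mm ahead of it; z points along the fingers, y is the direction in which the jaws open and shut (so a half turn about z gives the same grasp; the last joint's range is limited). The gripper opens to 92 mm and grips with 3 to 60 N. Pads are 19 mm wide; open, the fingers measure 130 mm over their backs; the gripper's body (75 mm by 190 mm) begins 47 mm behind the grasp point.
Start: joints at [0.991, 0.342, 1.524, -0, 1.275, -0.146], TCP at [220.658, 476.398, 222.441] pointing down, gripper open.
Joint ranges: [-2.53, 2.53], [-0.77, 2.02], [0.04, 2.7], [-1, 4.14], [0.28, 2.66], [-3.11, 3.11]. Speed limits (rad/s): [2.57, 2.57, 3.14, 3.14, 3.14, 3.14].

## Interface

Orientations are given as [roll, pitch, yaw] about the fixed x, y, z axes, in that order (R = Rz(yaw) Ry(pitch) Rx(roll)).
In Python, from plant import get_obs, capture, calibration, close_job gives the robot as it stands. The module is installed in compiled form; this text tells all that it offers.
- The arm moves only by the shell command python3 -m jog 'ROWS'. ROWS is JSON, one flat list of numbers, 5 for each row, row after row: the closure, from 0 (fully open) to 1 (shut), then the shift along the tool's x, y, z in mm, then the turn about the tool's z in degrees. In form: [fingers, tx, ty, tz, yaw, fingers, tx, ty, tz, yaw, ...]. A call has 1 to 5 rows; each row shifts and turns the pose as measured when the row begins, along the tool's axes as they then stand; what a row does not reach is not made up. A row lasts 1/10 s, in which the tool goes at most 50 mm and 8.59 degrees, less where a joint would pass 70% of its speed; a pose out of reach is approached as far as the arm can. A call is refused whole if a number of a shift passes 50 or a number of a turn 8.59, either way. A call with a gripper value outside its range is refused whole. The fingers move at their own pace and stop on an object; the grip force is fixed at half the most. Time passes only in rows, so rows that do not move let the fingers close. It gives the time, the measured TCP pose, the force and the opening at its end, in the units of the state.
- get_obs(): the state, without advancing time (a new reading comes with each control period).
- capture(name): name is "side" or "top" or "wrist"; returns (picture, depth): 420x560x3 uint8, red, green, blue; 420x560 float32, mm along the optical axis (not along the pixel's ray), 0 where there is no reading.
- calibration(name): a dict with "fovy" (degrees; the focal length in pixels is half the picture's height over the tangent of half this angle, whatever the lens; pixels are square), "cx", "cy" (the principal point, pixels), "R" (3x3) and "t" (3): a world point X has camera coordinates R X + t. Camera axes: x right, y down, z forward; pixel columns grow to the right and rows downward; lengths in mm; the calibration is good to about 2 mm. A picture is of the moment at which its call begins: read the wrist's pose just before it. calibration takes no time and is no camera call; for the wrist camera it gives the pose at the moment of the call.
- close_job(): hands the job in, once; it reports no verdict.
The state is a dict: "time": time; "joint_positions": joint angles; "dq": joint speeds; "tau": joint torques, N m; "tool_pos": TCP position; "tcp_rot": TCP orientation; "contact_force": force on the tool from outside, world axes, zero at the start; "moment": the same for the moment, N m; "grip_width": finger opening in mm.
Only numpy, scipy, OpenCV 4.12 (cv2) and the standard library are available. Lean on these libraries where they do the work, as an engineer would, in place of code of your own. Each camera call takes 0.05 s, during which the arm holds its last target.

## Working session

There is one attempt and no reset: what is moved stays moved. The work goes in short steps, Python scripts to look and compute and a shell command to move; the robot and the scene stay as the last step left them, time stands still between calls to the robot, and variables do not carry over. Pictures are saved under pics/ and viewed, and the job is handed in when it is done.

```bash
mkdir -p pics; ls; cat > h.py <<'E'
import numpy as np,cv2
from plant import get_obs,capture,calibration
def snap(n,f):
    c=calibration(n); p,d=capture(n)
    cv2.imwrite('pics/%s.png'%f,p[:,:,::-1]); np.savez('pics/%s.npz'%f,p=p,d=d,R=c['R'],t=c['t'],k=[c['fovy'],c['cx'],c['cy']])
    return p,d,c
class V:
    def __init__(s,f):
        z=np.load('pics/%s.npz'%f); s.p=z['p'];s.d=z['d'];s.R=z['R'];s.t=z['t'];fv,s.cx,s.cy=z['k']
        s.f=s.p.shape[0]/2/np.tan(np.radians(fv)/2)
    def w(s,u,v,D=None):
        D=s.d[int(round(v)),int(round(u))] if D is None else D
        return s.R.T@(np.array([(u-s.cx)/s.f*D,(v-s.cy)/s.f*D,D])-s.t)
    def plane(s,u,v,z):
        r=s.R.T@np.array([(u-s.cx)/s.f,(v-s.cy)/s.f,1]); o=-s.R.T@s.t
        return o+r*(z-o[2])/r[2]
    def px(s,X):
        c=s.R@np.asarray(X,float)+s.t; return np.array([s.cx+s.f*c[0]/c[2],s.cy+s.f*c[1]/c[2]])
    def all(s):
        v,u=np.mgrid[0:s.d.shape[0],0:s.d.shape[1]]
        C=np.stack([(u-s.cx)/s.f*s.d,(v-s.cy)/s.f*s.d,s.d],-1)
        W=(C-s.t)@s.R; W[s.d==0]=np.nan; return W
E
python3 - <<'E'
from h import *
for n in ['side','top','wrist']:
    p,d,c=snap(n,n+'0'); print(n,c['fovy'],c['cx'],c['cy'],np.round(-c['R'].T@c['t']))
print(get_obs())
E
```

```text
pics
side 45.724515812371294 276.6995325067043 211.07251661475613 [  464. -1180.  1016.]
top 47.59788911452176 284.99210632284604 208.43273610985636 [ 400.  -66. 1399.]
wrist 67.12639579414036 282.02652047473435 210.05977404004963 [162. 502. 384.]
{'time': 0.15, 'joint_positions': array([ 9.90986207e-01,  3.42554860e-01,  1.52477926e+00, -6.43450205e-06,
        1.27542379e+00, -1.45982693e-01]), 'dq': array([-0.0002817 , -0.00369269, -0.00318952, -0.0012163 , -0.00074768,
       -0.00040918]), 'tau': array([ 1.13347854e-03, -4.31469440e+01, -2.44353873e+01,  7.16853747e-02,
        5.38551807e-02, -1.30378921e-04]), 'tool_pos': array([220.48382451, 476.1161826 , 221.91508158]), 'tcp_rot': array([-3.14043889e+00, -1.63415741e-04,  2.70776701e+00]), 'contact_force': array([ 0.41176012, -0.04310614, -0.03442911]), 'moment': array([ 0.03220617,  0.01989385, -0.05577193]), 'grip_width': 91.57798649598362}
```

View pics/top0.png

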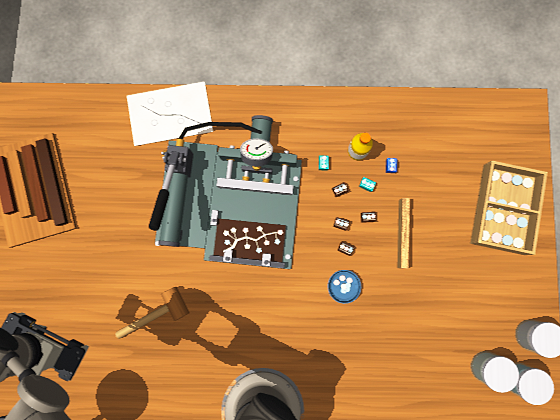

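View pics/side0.png

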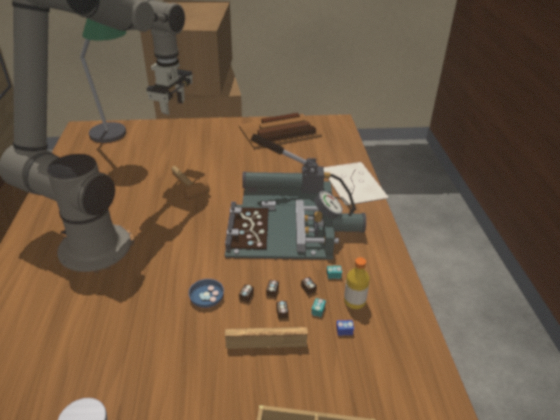

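View pics/wrist0.png

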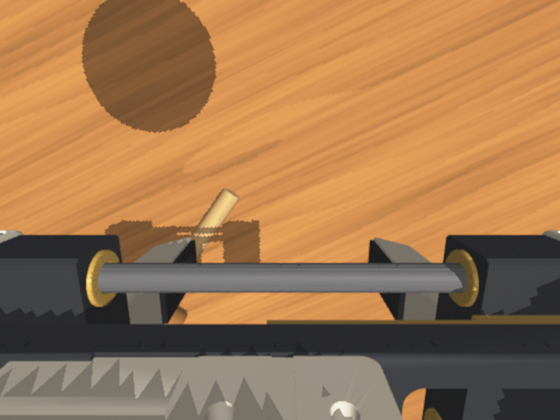

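Candidates in the top view: dark blocks at (341,189), (342,224), (369,216) and (346,248); turquoise look-alikes at (324,162) and (368,184); blue look-alike at (391,165). The caul is at (405,233). I'll check this in a close crop.

```bash
python3 - <<'E'
from h import *
v=V('top0')
a=v.p[130:310,290:430,::-1]; cv2.imwrite('pics/c1.png',cv2.resize(a,None,fx=3.3,fy=3.3,interpolation=cv2.INTER_CUBIC))
a=v.p[110:280,140:310,::-1]; cv2.imwrite('pics/c2.png',cv2.resize(a,None,fx=3.5,fy=3.5,interpolation=cv2.INTER_CUBIC))
W=v.all()
for u,w in [(341,189),(342,224),(369,216),(346,248),(405,233),(324,162),(368,184),(344,286),(175,300)]: print(u,w,np.round(v.w(u,w)))
E
```

```text
341 189 [ 630. -217.   26.]
342 224 [ 528. -220.   24.]
369 216 [ 552. -298.   25.]
346 248 [ 458. -231.   28.]
405 233 [ 502. -395.   52.]
324 162 [ 710. -167.   23.]
368 184 [ 647. -297.   20.]
344 286 [ 350. -228.   10.]
175 300 [305. 250.  44.]
```

View pics/c1.png

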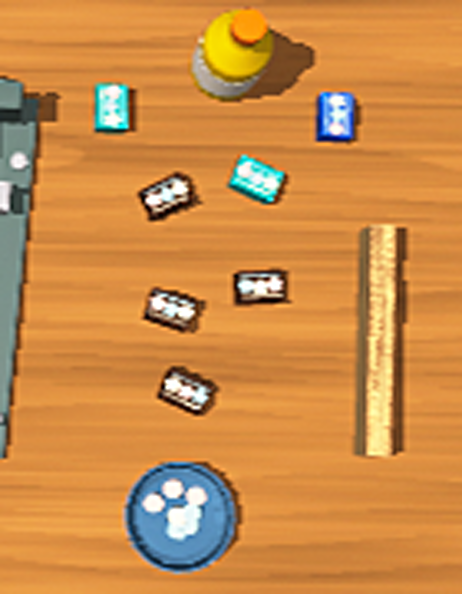

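View pics/c2.png

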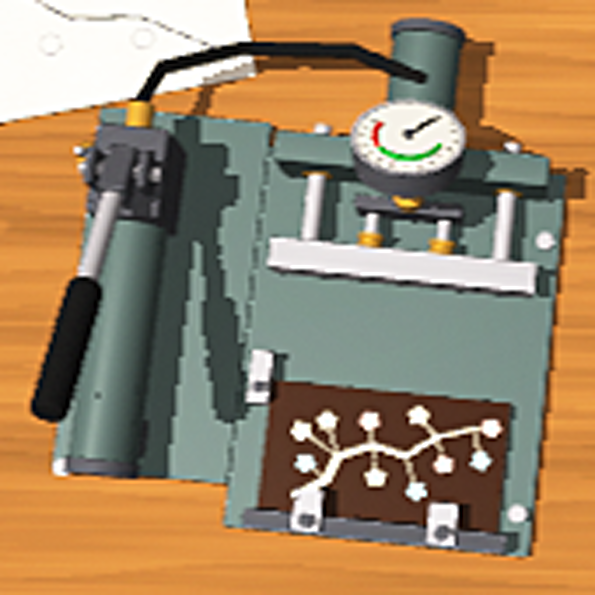

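```bash
cat > mv.py <<'E'
# usage: mv.py x y z yaw_rad : prints tool-axis shift needed from the present pose
import sys;from h import *
def ypr():
    o=get_obs(); return o['tool_pos'],o['tcp_rot']
def Rm(r):
    from scipy.spatial.transform import Rotation as S
    return S.from_euler('xyz',r).as_matrix()
if __name__=='__main__':
    x,y,z,yw=map(float,sys.argv[1:5]); p,r=ypr()
    t=Rm(r).T@(np.array([x,y,z])-p)
    dy=(yw-r[2]+np.pi)%(2*np.pi)-np.pi
    print('now',np.round(p,1),np.round(r,3),'shift',np.round(t,1),'turn deg',round(-np.degrees(dy),2),'|',np.linalg.norm(t).round(1))
E
python3 - <<'E'
from h import *
v=V('top0')
A=v.plane(215.1,218.6,20);B=v.plane(286.3,225.7,20);print(A,B,np.linalg.norm(A-B),np.arctan2((A-B)[1],(A-B)[0])-np.pi/2)
for u,w in [(158,225),(170,190),(177,165),(257,149),(178,152)]: print(np.round(v.w(u,w)))
E
python3 mv.py 450 0 400 1.47
```

```text
[538.32154838 148.81170476  20.        ] [520.67752776 -58.98801893  20.        ] 208.54744455051332 -0.08470560620800005
[501. 261. 214.]
[613. 272.  68.]
[676. 245. 112.]
[721.  24. 126.]
[719. 249.  89.]
now [220.5 476.1 221.9] [-3.14  -0.     2.708] shift [-408.4 -335.7 -177.8] turn deg 70.92 | 557.7
```

```bash
python3 -m jog '[0,0,0,-40,8, 0,0,0,-40,8, 0,0,0,-40,8, 0,0,0,-40,8, 0,0,0,-20,8]'; python3 -m jog '[0,0,0,0,8,0,0,0,0,8,0,0,0,0,8,0,0,0,0,7]';python3 mv.py 450 0 400 1.47
```

```text
time: 0.65
tool_pos: [219.5, 474.5, 402.8]
tcp_rot: [-3.129, 0.008, 1.984]
contact_force: [-0.4, 0.6, -0.9]
grip_width: 92.2
time: 1.05
tool_pos: [219.9, 475.2, 406.6]
tcp_rot: [-3.138, 0.007, 1.42]
contact_force: [0.1, 0.2, 0.3]
grip_width: 92.0
now [219.9 475.2 406.6] [-3.138  0.007  1.42 ] shift [-435.1  299.1    8.7] turn deg -2.88 | 528.0
```

```bash
python3 -m jog '[0,0,45,0,0, 0,0,45,0,0, 0,0,45,0,0, 0,0,45,0,0, 0,-20,45,0,-3]'; python3 -m jog '[0,-45,12,0,0,0,-45,12,0,0,0,-45,12,0,0,0,-45,12,0,0,0,-45,12,0,0]';python3 -m jog '[0,-45,12,0,0,0,-45,12,0,0,0,-45,12,0,0,0,-45,12,0,0,0,-45,0,0,0]';python3 - <<'E'
from h import *
snap('wrist','w1')
print(get_obs()['tool_pos'],get_obs()['tcp_rot'],get_obs()['time'])
E
```

```text
time: 1.55
tool_pos: [439.9, 423.5, 405.0]
tcp_rot: [-3.135, 0.006, 1.48]
contact_force: [1.3, 1.4, 0.1]
grip_width: 91.6
time: 2.05
tool_pos: [484.9, 186.5, 398.0]
tcp_rot: [-3.125, 0.013, 1.481]
contact_force: [0.6, -0.1, 0.3]
grip_width: 91.7
time: 2.55
tool_pos: [512.3, -51.7, 398.4]
tcp_rot: [-3.122, 0.013, 1.482]
contact_force: [-0.1, 0.3, 0.0]
grip_width: 92.0
[511.34959557 -58.07902903 398.33898585] [-3.12102251  0.01752075  1.47574829] 2.6
```

View pics/w1.png

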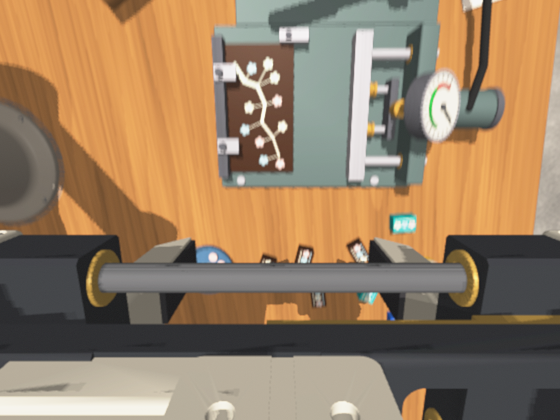

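```bash
python3 - <<'E'
from h import *
v=V('w1')
a=v.p[20:195,205:395,::-1]; cv2.imwrite('pics/c3.png',cv2.resize(a,None,fx=4,fy=3.4,interpolation=cv2.INTER_CUBIC))
print(get_obs()['tcp_rot'])
E
```

```text
[-3.12102251  0.01752075  1.47574829]
```

View pics/c3.png

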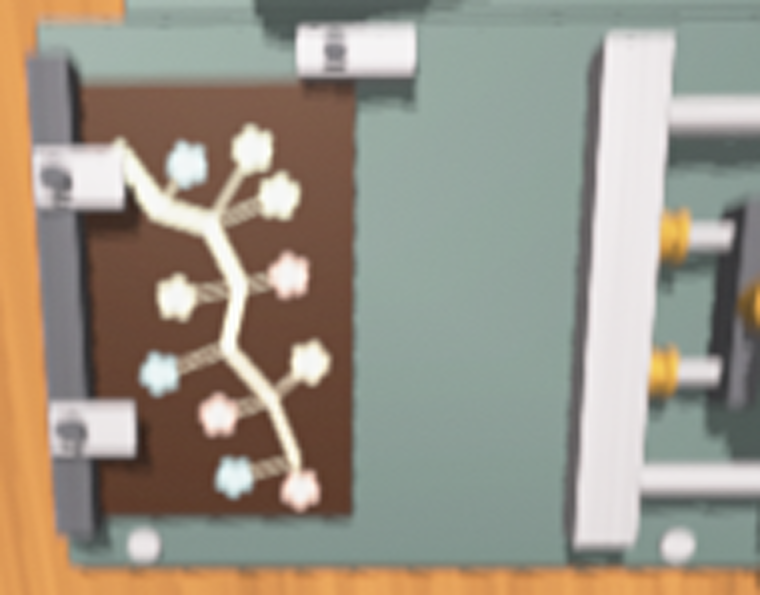

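```bash
python3 - <<'E'
from h import *
v=V('w1'); v2=V('top0')
A=v.plane(294.2,42.9,20);B=v.plane(293,171.8,20);print(A,B,np.linalg.norm(A-B),np.arctan2((A-B)[1],(A-B)[0])-np.pi/2)
# colour edge fit of panel edge
W=v.all(); g=cv2.GaussianBlur(v.p.astype(float),(3,3),0)
s=g[:,:,0]-g[:,:,1]
pts=[]
for r in range(50,168,2):
    x=np.arange(282,306); q=s[r,x]; m=(np.median(s[r,282:290])+np.median(s[r,298:306]))/2
    i=np.where((q[:-1]>m)&(q[1:]<=m))[0]
    if len(i): i=i[-1]; pts.append(v.plane(x[i]+(q[i]-m)/(q[i]-q[i+1]),r,20)[:2])
pts=np.array(pts); k=np.polyfit(pts[:,1],pts[:,0],1); res=pts[:,0]-np.polyval(k,pts[:,1]); print('edge x=',k,'yaw',-np.arctan(k[0]),res.std())
# beam front top edge from depth: heights
for u,w in [(315,60),(330,150),(268,90),(300,33),(361,60),(356,150),(258,100)]: print(u,w,np.round(W[w,u],1))
# top view check
for P in (A,B): print(v2.px(P))
# endstop -y face: rows
col=range(296,307)
for u in (297,300,304):
  print(u,[int(W[r,u,2]) if W[r,u,2]==W[r,u,2] else -1 for r in range(28,52)],[int(g[r,u,0]) for r in range(28,52)])
E
```

```text
[541.27927106 135.62781659  20.        ] [523.47631627 -63.53153595  20.        ] 199.95347685218408 -0.08915354209674775
edge x= [8.69492724e-02 5.28092558e+02] yaw -0.08673114371361915 0.26454336602808814
315 60 [572.4 109.7  12.6]
330 150 [589.1 -32.9  12.7]
268 90 [494.   71.1  20.5]
300 33 [550.5 145.3  33.1]
361 60 [637.5  97.7  45.3]
356 150 [626.1 -33.7  46.4]
258 100 [476.4  57.5  20.5]
[219.65086763 217.65759254]
[287.87750464 224.76371738]
297 [32, 34, 35, 34, 33, 33, 32, 33, 35, 34, 33, 29, 22, 18, 11, 10, 12, 13, 12, 11, 15, 13, 11, 13] [214, 230, 238, 242, 244, 245, 245, 245, 244, 243, 238, 229, 211, 184, 144, 105, 87, 84, 83, 84, 89, 101, 115, 129]
300 [33, 34, 35, 34, 32, 33, 34, 34, 34, 34, 34, 30, 26, 17, 13, 11, 12, 11, 13, 11, 12, 11, 14, 11] [215, 229, 237, 241, 244, 245, 245, 245, 244, 242, 238, 229, 211, 184, 145, 105, 87, 84, 83, 85, 94, 106, 118, 131]
304 [34, 33, 35, 35, 32, 33, 35, 32, 33, 33, 33, 30, 24, 17, 12, 11, 13, 12, 13, 12, 13, 12, 10, 13] [215, 230, 238, 242, 244, 244, 244, 244, 244, 242, 238, 228, 210, 183, 143, 105, 87, 84, 83, 85, 95, 110, 122, 131]
```

```bash
python3 -m jog '[0,-45,-4,0,0, 0,-45,-4,0,0, 0,-45,-4,0,0, 0,-45,-4,0,0, 0,-45,-4,0,0]'; python3 -m jog '[0,-45,-4,0,0,0,-45,-4,0,0,0,-25,-4,0,0,0,0,0,0,0]';python3 - <<'E'
from h import *
snap('wrist','w2');snap('top','top1')
print(get_obs()['tool_pos'],get_obs()['tcp_rot'],get_obs()['time'])
E
```

```text
time: 3.1
tool_pos: [469.2, -281.1, 401.1]
tcp_rot: [-3.119, 0.015, 1.479]
contact_force: [1.7, -0.4, 0.5]
grip_width: 91.8
time: 3.5
tool_pos: [443.2, -403.4, 400.0]
tcp_rot: [-3.115, 0.012, 1.473]
contact_force: [-0.3, 0.8, -0.9]
grip_width: 91.8
[ 444.26511046 -400.61208368  400.63470878] [-3.1158894   0.01173749  1.47553147] 3.6
```

View pics/w2.png

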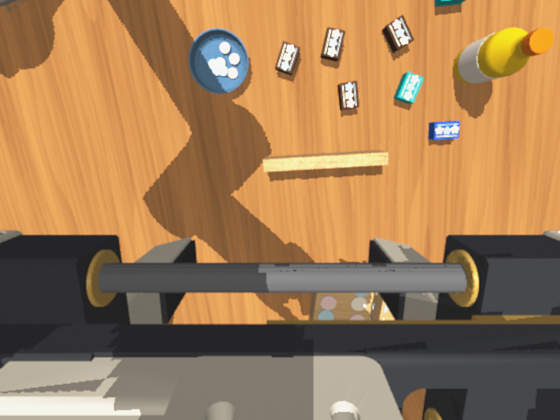

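```bash
cat > blk.py <<'E'
import sys;from h import *
def blocks(f,win=None):
    v=V(f); W=v.all(); out=[]
    hsv=cv2.cvtColor(v.p,cv2.COLOR_RGB2HSV).astype(int)
    tab=(W[:,:,2]>13)&(W[:,:,2]<34)&(np.arange(v.p.shape[0])[:,None]<232 if f[0]=='w' else True)
    m=tab.astype(np.uint8); 
    n,l,st,_=cv2.connectedComponentsWithStats(m,connectivity=4)
    for i in range(1,n):
        ar=st[i,4]; ys,xs=np.where(l==i); P=W[ys,xs]; c=np.median(P,0)
        if ar<40 or ar>1500: continue
        top=np.array([v.plane(x,y,24)[:2] for x,y in zip(xs,ys)])
        (cx,cy),(a,b),an=cv2.minAreaRect(top.astype(np.float32))
        if not(20<min(a,b)<45 and 30<max(a,b)<60): continue
        an=np.radians(an+ (90 if a>b else 0))  # direction of short side... 
        # long dir
        ld=an if False else None
        box=cv2.boxPoints(((cx,cy),(a,b),np.degrees(an)-(90 if a>b else 0)))
        e1=box[1]-box[0];e2=box[2]-box[1]; L=e1 if np.linalg.norm(e1)>np.linalg.norm(e2) else e2
        if L[1]<0:L=-L
        col=np.median(hsv[ys,xs],0)
        print(f,'px',np.round([xs.mean(),ys.mean()]),'xy',np.round([cx,cy],1),'size',np.round([a,b],1),'long-dir yaw',round(float(np.arctan2(L[1],L[0])),3),'hsv',col)
if __name__=='__main__':
    for f in sys.argv[1:]: blocks(f)
E
python3 blk.py w2 top1
```

```text
w2 px [399.  33.] xy [ 630.  -220.1] size [32.7 40.1] long-dir yaw 2.015 hsv [ 14.  53. 172.]
w2 px [333.  43.] xy [ 530.5 -223.8] size [42.1 28.4] long-dir yaw 1.265 hsv [ 15.   40.  197.5]
w2 px [287.  58.] xy [ 458.8 -236.6] size [41.4 28.4] long-dir yaw 1.14 hsv [ 15.  33. 199.]
w2 px [463.  67.] xy [ 731.7 -277.3] size [29.1 58.7] long-dir yaw 1.782 hsv [ 16.  37. 130.]
w2 px [410.  88.] xy [ 646.8 -299.2] size [41.7 30.8] long-dir yaw 1.152 hsv [ 88.  78. 232.]
w2 px [349.  95.] xy [ 551.1 -301.4] size [29.6 40.2] long-dir yaw 1.621 hsv [ 14.  49. 189.]
w2 px [445. 130.] xy [ 703.9 -370.5] size [28.1 45.2] long-dir yaw 3.101 hsv [109.  89. 239.]
top1 px [323. 162.] xy [ 710.1 -162.7] size [42.  26.5] long-dir yaw 0.005 hsv [ 88. 107. 242.]
top1 px [391. 164.] xy [ 704.2 -364.1] size [29.4 42. ] long-dir yaw 3.131 hsv [108. 117. 242.]
top1 px [367. 184.] xy [ 646.9 -292.1] size [39.1 29.4] long-dir yaw 1.112 hsv [ 88. 122. 236.]
top1 px [339. 189.] xy [ 630.7 -212.2] size [28.1 40.9] long-dir yaw 2.007 hsv [ 12.   69.5 165. ]
top1 px [368. 216.] xy [ 550.7 -295.4] size [26.3 40.5] long-dir yaw 1.586 hsv [ 11.   81.5 149.5]
top1 px [341. 223.] xy [ 530.  -216.3] size [40.1 27.7] long-dir yaw 1.262 hsv [ 11.  78. 161.]
top1 px [345. 248.] xy [ 458.2 -229.5] size [39.8 28.4] long-dir yaw 1.121 hsv [ 12.   69.5 157. ]
```

```bash
python3 -m jog '[0,18,0,50,0, 0,18,0,50,0, 0,18,0,50,0, 0,18,0,50,0, 0,18,0,40,0]';python3 - <<'E'
from h import *
snap('wrist','w3')
print(get_obs()['tool_pos'],get_obs()['tcp_rot'],get_obs()['time'])
E
python3 blk.py w3
```

```text
time: 4.1
tool_pos: [452.4, -312.3, 172.6]
tcp_rot: [-3.133, 0.024, 1.48]
contact_force: [0.6, -0.2, -0.9]
grip_width: 92.0
[ 449.23717138 -306.53274424  165.57568462] [-3.12224205  0.01428073  1.48190156] 4.15
w3 px [282. 111.] xy [ 458.8 -235.2] size [39.9 28. ] long-dir yaw 1.142 hsv [ 15.  36. 200.]
w3 px [480. 159.] xy [ 645.2 -297.1] size [40.2 35. ] long-dir yaw 1.148 hsv [ 85.  62. 232.]
w3 px [381. 171.] xy [ 550.6 -300. ] size [30.5 41.3] long-dir yaw 1.624 hsv [ 14.   52.  193.5]
w3 px [532. 221.] xy [ 702.5 -364.2] size [23.7 48.7] long-dir yaw 3.096 hsv [109.  64. 239.]
```

View pics/w3.png

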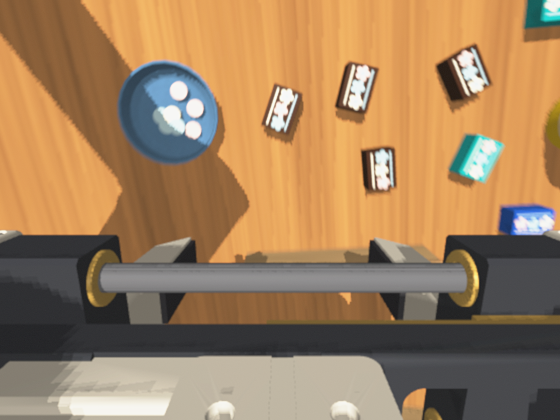

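```bash
python3 -m jog '[0.42,0,0,5,6.5,0.42,0,0,5,6.5,0.42,0,0,5,6.5]'; python3 mv.py 458.8 -235.2 100 1.142
```

```text
time: 4.45
tool_pos: [450.0, -300.5, 151.1]
tcp_rot: [-3.125, 0.018, 1.139]
contact_force: [-1.1, 0.7, -0.0]
grip_width: 72.3
now [ 450.  -300.5  151.1] [-3.125  0.018  1.139] shift [ 63.9 -18.6  50.3] turn deg -0.19 | 83.4
```

```bash
python3 -m jog '[0.42,32,-9,15,0,0.42,32,-9,15,0,0.42,0,0,0,0]'; python3 mv.py 458.8 -235.2 36 1.142
```

```text
time: 4.75
tool_pos: [462.3, -231.6, 123.0]
tcp_rot: [-3.13, 0.019, 1.138]
contact_force: [-0.3, -0.7, 0.0]
grip_width: 53.9
now [ 462.3 -231.6  123. ] [-3.13   0.019  1.138] shift [-3.1 -0.7 87.1] turn deg -0.26 | 87.1
```

```bash
python3 -m jog '[0.42,-2,-1,40,0,0.42,-1,0,35,0,0.42,0,0,5,0,0.42,0,0,0,0]'; python3 mv.py 458.8 -235.2 36 1.142; python3 -c "
from h import *
snap('wrist','w4')"
```

```text
time: 5.15
tool_pos: [464.4, -234.7, 48.1]
tcp_rot: [3.141, 0.021, 1.145]
contact_force: [-0.1, 0.3, 0.2]
grip_width: 53.1
now [ 464.4 -234.7   48.1] [3.141 0.021 1.145] shift [-2.5 -4.9 12.2] turn deg 0.19 | 13.4
```

View pics/w4.png

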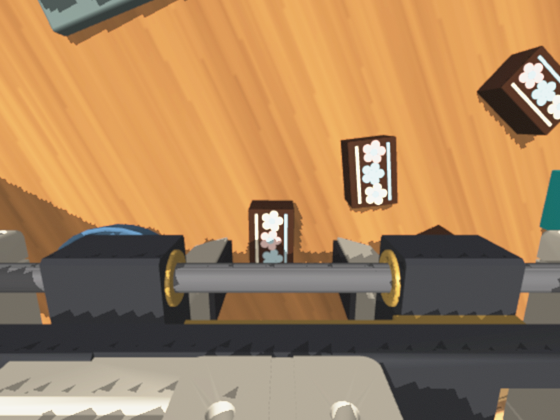

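```bash
python3 -m jog '[0.42,-3,-4,9,0,0.42,0,-1,3,0,0.42,0,0,0,0]'; python3 mv.py 458.8 -235.2 36 1.142; python3 -m jog '[1,0,0,0,0,1,0,0,0,0,1,0,0,0,0,1,0,0,0,0,1,0,0,0,0]'
```

```text
time: 5.5
tool_pos: [460.5, -237.5, 39.8]
tcp_rot: [3.134, 0.022, 1.145]
contact_force: [-1.5, -0.8, -0.6]
grip_width: 53.3
now [ 460.5 -237.5   39.8] [3.134 0.022 1.145] shift [ 1.4 -2.5  3.7] turn deg 0.18 | 4.7
time: 6.0
tool_pos: [461.1, -238.1, 41.1]
tcp_rot: [3.131, 0.023, 1.145]
contact_force: [-0.4, 0.3, -0.4]
grip_width: 17.7
```

```bash
python3 -c "
from h import *
snap('wrist','w5');snap('side','s5')
v=V('s5');a=v.p[230:340,180:360,::-1];cv2.imwrite('pics/c5.png',cv2.resize(a,None,fx=4,fy=4,interpolation=cv2.INTER_CUBIC));print(get_obs()['grip_width'])"
```

```text
10.129348100435864
```

View pics/w5.png

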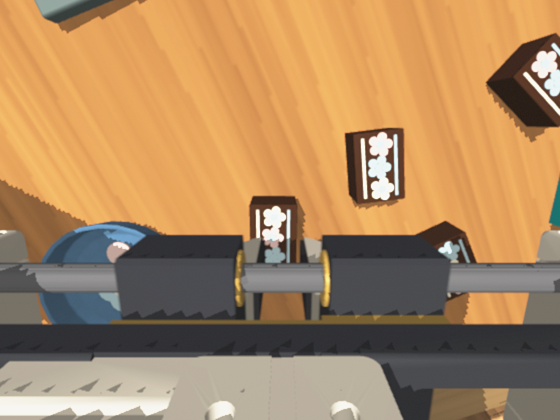

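View pics/c5.png

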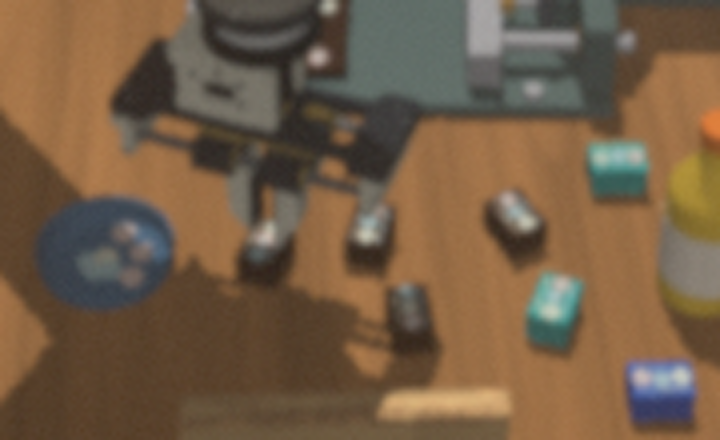

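```bash
python3 - <<'E'
from h import *
from mv import *
v=V('w5'); p,r=ypr(); R=Rm(r)
for o in ([0,0,25],[9.5,0,25],[-9.5,0,25],[0,0,6]): print(o,np.round(v.px(p+R@np.array(o))),np.round(p+R@np.array(o)))
print(np.round(v.R,3), np.round(R,3), R.T@(-v.R.T@v.t-p))
for P in [(250,198),(299,198),(275,225)]: print(v.plane(*P,24)[:2],v.w(*P))
E
```

```text
[0, 0, 25] [280. 236.] [ 461. -239.   16.]
[9.5, 0, 25] [279. 222.] [ 465. -230.   16.]
[-9.5, 0, 25] [280. 250.] [ 457. -247.   16.]
[0, 0, 6] [279. 247.] [ 461. -238.   35.]
[[ 0.911 -0.412  0.01 ]
 [-0.4   -0.876  0.269]
 [-0.102 -0.249 -0.963]] [[ 0.413  0.911 -0.   ]
 [ 0.91  -0.413 -0.025]
 [-0.023  0.01  -1.   ]] [  64.53697504    1.48834951 -162.63917173]
[ 456.43096873 -207.64890255] [ 452.21909693 -211.7428538     1.03446748]
[ 482.2104834  -219.39706519] [ 4.81269906e+02 -2.25324853e+02 -2.75673444e-01]
[ 462.70916988 -228.56114484] [ 462.73123722 -228.51711964   24.14893112]
```

```bash
python3 -c "
from h import *
from mv import *
snap('side','s6');p,r=ypr();R=Rm(r);print(p,r,get_obs()['grip_width'])
v=V('s6')
print([np.round(v.px(p+R@np.array([0,0,k])),1) for k in (-40,0,25)], v.px([461,-232,24]),v.px([461,-232,0]))
a=v.p[230:310,200:320,::-1];cv2.imwrite('pics/c6.png',cv2.resize(a,None,fx=6,fy=6,interpolation=cv2.INTER_CUBIC))
W=v.all()
for r_ in range(262,304,2): print(r_,[tuple(np.round(W[r_,c]).astype(int)) if W[r_,c,2]==W[r_,c,2] else 0 for c in (238,242,246,250,254)])
"
```

```text
[ 461.03591553 -238.07103258   41.05804552] [3.13152555 0.02287822 1.14472961] 6.012439598580494
[array([246.4, 276.8]), array([246.9, 287.7]), array([247.1, 294.3])] [246.96643697 290.48711874] [247.20559543 296.59347922]
262 [(np.int64(441), np.int64(-255), np.int64(152)), (np.int64(451), np.int64(-257), np.int64(154)), (np.int64(461), np.int64(-262), np.int64(158)), (np.int64(472), np.int64(-258), np.int64(154)), (np.int64(482), np.int64(-239), np.int64(134))]
264 [(np.int64(441), np.int64(-252), np.int64(143)), (np.int64(451), np.int64(-256), np.int64(146)), (np.int64(461), np.int64(-261), np.int64(150)), (np.int64(471), np.int64(-267), np.int64(155)), (np.int64(481), np.int64(-269), np.int64(156))]
266 [(np.int64(441), np.int64(-251), np.int64(135)), (np.int64(451), np.int64(-242), np.int64(125)), (np.int64(461), np.int64(-259), np.int64(141)), (np.int64(471), np.int64(-268), np.int64(149)), (np.int64(481), np.int64(-273), np.int64(153))]
268 [(np.int64(441), np.int64(-260), np.int64(136)), (np.int64(450), np.int64(-236), np.int64(112)), (np.int64(461), np.int64(-262), np.int64(
[... 3484 characters left out ...]
t64(436), np.int64(-237), np.int64(1)), (np.int64(447), np.int64(-250), np.int64(15)), (np.int64(458), np.int64(-256), np.int64(20)), (np.int64(468), np.int64(-239), np.int64(1)), (np.int64(479), np.int64(-239), np.int64(1))]
300 [(np.int64(436), np.int64(-238), np.int64(-5)), (np.int64(447), np.int64(-247), np.int64(3)), (np.int64(457), np.int64(-256), np.int64(13)), (np.int64(468), np.int64(-242), np.int64(-3)), (np.int64(479), np.int64(-245), np.int64(0))]
302 [(np.int64(436), np.int64(-251), np.int64(1)), (np.int64(446), np.int64(-251), np.int64(0)), (np.int64(457), np.int64(-250), np.int64(-2)), (np.int64(468), np.int64(-254), np.int64(2)), (np.int64(479), np.int64(-252), np.int64(-1))]
```

View pics/c6.png

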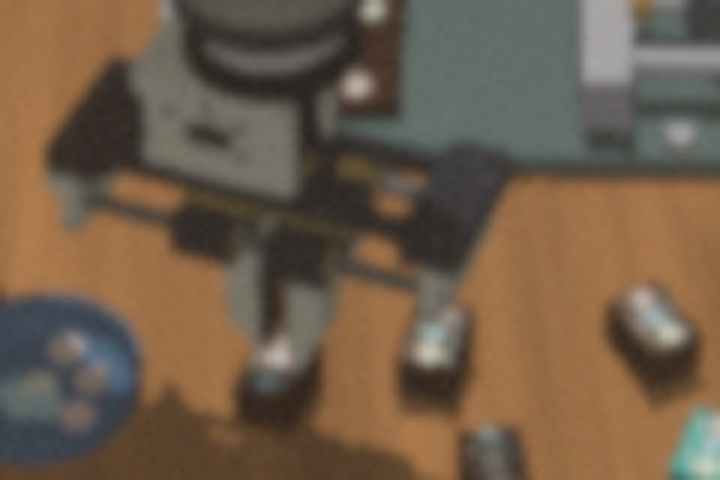

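```bash
python3 -m jog '[0.42,0,0,0,0,0.42,0,0,0,0,0.42,0,0,0,0,0.42,0,0,0,0,0.42,0,0,0,0]';python3 -m jog '[0.42,3,0,4,0,0.42,2,0,4,0,0.42,0,0,0,0]';python3 -m jog '[0.42,0,0,4,0,0.42,0,0,0,0]'
```

```text
time: 6.65
tool_pos: [461.0, -238.0, 40.9]
tcp_rot: [3.132, 0.023, 1.145]
contact_force: [0.9, -0.6, -0.1]
grip_width: 41.6
time: 6.95
tool_pos: [463.2, -233.2, 32.1]
tcp_rot: [3.132, 0.023, 1.145]
contact_force: [0.2, 0.3, -0.3]
grip_width: 53.2
time: 7.15
tool_pos: [463.1, -233.1, 27.5]
tcp_rot: [3.132, 0.023, 1.145]
contact_force: [-0.3, -0.0, 0.4]
grip_width: 52.9
```

```bash
python3 -m jog '[0.42,0,0,3,0,0.42,0,0,0,0]';python3 -m jog '[0.42,0,0,3,0,0.42,0,0,0,0]';python3 -c "
from h import *
snap('side','s7');v=V('s7')
a=v.p[230:310,200:320,::-1];cv2.imwrite('pics/c7.png',cv2.resize(a,None,fx=6,fy=6,interpolation=cv2.INTER_CUBIC))"
```

```text
time: 7.35
tool_pos: [463.0, -233.2, 24.1]
tcp_rot: [3.133, 0.023, 1.145]
contact_force: [0.0, 0.9, -0.4]
grip_width: 53.1
time: 7.55
tool_pos: [463.1, -233.4, 20.9]
tcp_rot: [3.132, 0.023, 1.145]
contact_force: [0.5, -0.0, 0.1]
grip_width: 53.2
```

View pics/c7.png

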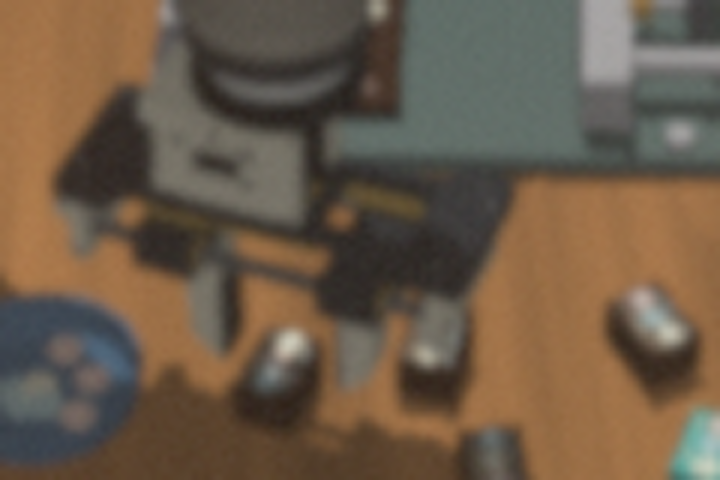

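```bash
python3 -c "
from h import *
from mv import *
v=V('s7');p,r=ypr();R=Rm(r)
for k in (-20,-10,0,10,20): print(k,v.px(p+R@np.array([-9.5,36,k])),v.px(p+R@np.array([0,36,k])))
W=v.all()
for rr in range(284,300): print(rr,[tuple(np.round(W[rr,c],0).astype(int).tolist()) for c in (258,260,262) if W[rr,c,2]==W[rr,c,2]])
"
```

```text
-20 [258.72055784 292.03453468] [260.04525919 289.64888154]
-10 [258.77094154 294.70947489] [260.08956775 292.31980546]
0 [258.82088339 297.36095661] [260.13348983 294.96743224]
10 [258.87038918 299.98928707] [260.17703045 297.59206535]
20 [258.91946459 302.59476818] [260.22019458 300.19400305]
284 [(490, -280, 96), (495, -287, 102), (500, -286, 101)]
285 [(491, -257, 69), (496, -257, 68), (500, -285, 97)]
286 [(491, -255, 63), (496, -260, 68), (501, -252, 59)]
287 [(491, -254, 58), (496, -257, 61), (501, -254, 57)]
288 [(490, -259, 59), (496, -257, 57), (501, -258, 58)]
289 [(490, -255, 52), (496, -258, 55), (501, -252, 48)]
290 [(490, -252, 45), (496, -257, 50), (501, -253, 45)]
291 [(490, -254, 43), (496, -257, 46), (501, -256, 44)]
292 [(490, -254, 39), (495, -261, 46), (502, -218, 0)]
293 [(490, -255, 36), (495, -257, 38), (502, -223, 2)]
294 [(490, -257, 34), (496, -227, 3), (502, -224, -1)]
295 [(491, -228, 0), (496, -229, 1), (502, -228, -1)]
296 [(491, -232, 0), (496, -234, 2), (502, -234, 2)]
297 [(491, -234, -2), (496, -232, -5), (501, -236, 0)]
298 [(490, -237, -2), (496, -244, 5), (501, -238, -2)]
299 [(490, -243, 0), (496, -243, -1), (501, -248, 4)]
```

```bash
python3 -m jog '[0.42,0,0,6,0,0.42,0,0,0,0]';python3 -m jog '[0.42,0,0,5,0,0.42,0,0,0,0]';python3 -m jog '[0.42,0,0,4,0,0.42,0,0,0,0]'
```

```text
time: 7.8
tool_pos: [463.3, -233.8, 14.8]
tcp_rot: [3.132, 0.023, 1.145]
contact_force: [0.0, 0.4, -0.3]
grip_width: 52.9
time: 8.0
tool_pos: [463.3, -233.9, 9.3]
tcp_rot: [3.132, 0.023, 1.145]
contact_force: [1.0, -0.8, -0.1]
grip_width: 53.1
time: 8.2
tool_pos: [463.2, -233.9, 4.8]
tcp_rot: [3.132, 0.023, 1.145]
contact_force: [-0.0, -0.2, 0.0]
grip_width: 53.0
```

```bash
python3 -c "
from h import *
snap('side','s8');v=V('s8');W=v.all()
a=v.p[230:310,200:320,::-1];cv2.imwrite('pics/c8.png',cv2.resize(a,None,fx=6,fy=6,interpolation=cv2.INTER_CUBIC))
for rr in range(290,304): print(rr,[tuple(np.round(W[rr,c],0).astype(int).tolist()) for c in (258,260,262) if W[rr,c,2]==W[rr,c,2]])
"
```

```text
290 [(490, -260, 53), (496, -256, 49), (501, -260, 52)]
291 [(490, -258, 47), (496, -258, 47), (501, -255, 44)]
292 [(490, -256, 41), (496, -256, 41), (501, -258, 42)]
293 [(490, -256, 37), (495, -258, 39), (501, -257, 38)]
294 [(490, -256, 34), (495, -259, 37), (501, -255, 32)]
295 [(490, -258, 32), (495, -256, 30), (501, -252, 24)]
296 [(490, -257, 27), (495, -255, 24), (501, -236, 4)]
297 [(490, -256, 22), (495, -259, 25), (501, -238, 2)]
298 [(490, -260, 23), (495, -259, 21), (501, -242, 3)]
299 [(490, -256, 14), (496, -247, 4), (501, -243, 0)]
300 [(490, -242, -5), (495, -246, 0), (501, -248, 1)]
301 [(490, -252, 2), (495, -253, 3), (501, -251, 0)]
302 [(490, -253, 0), (495, -256, 2), (501, -253, -2)]
303 [(490, -258, 0), (495, -261, 4), (500, -258, 0)]
```

View pics/c8.png

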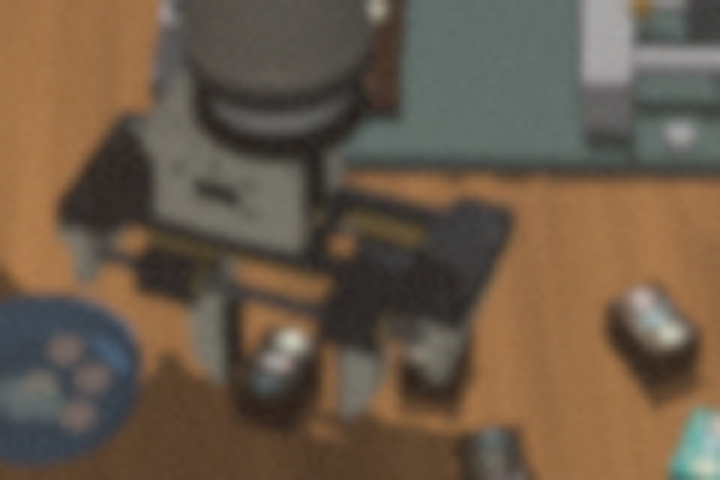

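```bash
python3 -m jog '[0.42,0,0,4,0,0.42,0,0,0,0]';python3 -m jog '[1,0,0,0,0,1,0,0,0,0,1,0,0,0,0,1,0,0,0,0,1,0,0,0,0]';python3 -m jog '[1,0,0,0,0,1,0,0,0,0]'
```

```text
time: 8.45
tool_pos: [463.6, -234.3, 0.9]
tcp_rot: [3.131, 0.023, 1.145]
contact_force: [0.3, 0.4, -1.4]
grip_width: 53.5
time: 8.95
tool_pos: [463.5, -234.2, 1.0]
tcp_rot: [3.131, 0.023, 1.145]
contact_force: [0.4, -0.1, -1.2]
grip_width: 28.0
time: 9.15
tool_pos: [463.5, -234.2, 1.0]
tcp_rot: [3.131, 0.023, 1.145]
contact_force: [-0.2, -0.3, -1.6]
grip_width: 27.8
```

```bash
cat > pf.py <<'E'
# pf.py px py z [yaw offset]: target for TCP in press frame (row_start), world z -> tool shift
import sys;from mv import *
RS=np.array([541.2,136.0]);PSI=-0.088
def w(px,py):
    c,s=np.cos(PSI),np.sin(PSI); return RS+np.array([c*px-s*py,s*px+c*py])
def inv(x,y):
    c,s=np.cos(PSI),np.sin(PSI); d=np.array([x,y])-RS; return np.array([c*d[0]+s*d[1],-s*d[0]+c*d[1]])
if __name__=='__main__':
    px,py,z=map(float,sys.argv[1:4]); p,r=ypr(); x,y=w(px,py)
    t=Rm(r).T@(np.array([x,y,z])-p); yw=np.pi/2+PSI
    dy=(yw-r[2]+np.pi)%(2*np.pi)-np.pi
    print('now',np.round(p,1),np.round(r,3),'press',np.round(inv(p[0],p[1]),1),'shift',np.round(t,1),'turn',round(-np.degrees(dy),2))
E
python3 -m jog '[1,0,0,-30,0,1,0,0,-40,0,1,0,0,-30,-6.5,1,0,0,0,-6.5,1,0,0,0,-6.5]'; python3 pf.py 24 -30 60
```

```text
time: 9.65
tool_pos: [463.0, -231.3, 104.1]
tcp_rot: [3.142, 0.024, 1.496]
contact_force: [-0.3, 0.3, -1.3]
grip_width: 27.7
now [ 463.  -231.3  104.1] [3.142 0.024 1.496] press [ -45.6 -372.7] shift [342.7  74.1  35.9] turn 0.76
```

```bash
python3 -m jog '[1,43,9,0,0,1,43,9,0,0,1,43,9,0,0,1,43,9,0,0,1,43,9,0,0]';python3 -m jog '[1,43,9,0,0,1,40,9,0,0,1,0,0,0,0]'; python3 pf.py 20 -30 30
```

```text
time: 10.15
tool_pos: [525.8, -19.8, 100.0]
tcp_rot: [3.137, 0.027, 1.49]
contact_force: [0.5, -0.4, -0.9]
grip_width: 27.8
time: 10.45
tool_pos: [551.6, 69.8, 97.7]
tcp_rot: [3.136, 0.026, 1.494]
contact_force: [-0.6, -0.5, -1.0]
grip_width: 27.7
now [551.6  69.8  97.7] [3.136 0.026 1.494] press [ 16.2 -65.1] shift [36.8  3.8 66.8] turn 0.67
```

Look with the wrist camera from here before lowering.

```bash
python3 -c "
from h import *
snap('wrist','w9')
from pf import *
v=V('w9')
for q in [(0,0,20),(0,-60,20),(22,0,34),(0,0,34)]: print(q,v.px([*w(q[0],q[1]),q[2]]))"
```

```text
(0, 0, 20) [258.88227163 125.12186371]
(0, -60, 20) [259.44591844 204.83488423]
(22, 0, 34) [289.6533461  125.80352511]
(0, 0, 34) [257.55578157 125.3902446 ]
```

View pics/w9.png

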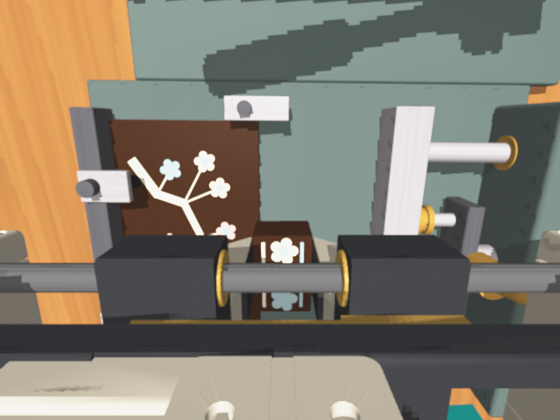

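```bash
python3 -c "
from pf import *
v=V('w9');p,r=ypr();R=Rm(r)
for q,z in [((252,222),96.7),((312,222),96.7),((246,236),120.7)]: 
  P=v.plane(*q,z);print(P, R.T@(P-p))"
```

```text
[537.79226263  86.85977948  96.7       ] [ 17.99088259 -14.60943655   0.32082391]
[569.92169083  84.37309682  96.7       ] [17.97926043 17.61569695  0.47697657]
[537.17313332  87.85926489 120.7       ] [ 18.29334637 -15.18735139 -23.69910161]
```

```bash
sed -i 's/541.2,136.0/541.7,139.0/' pf.py; python3 -m jog '[1,20,0,25,0,1,16,2,25,0,1,0,0,10,0,1,0,0,0,0]'; python3 pf.py 19 -28 14
```

```text
time: 10.9
tool_pos: [556.1, 99.0, 35.7]
tcp_rot: [3.135, 0.028, 1.492]
contact_force: [0.1, -0.0, -0.6]
grip_width: 27.6
now [556.1  99.   35.7] [3.135 0.028 1.492] press [ 17.9 -38.5] shift [11.1  1.1 21.4] turn 0.55
```

```bash
python3 -m jog '[1,6,2,12,0,1,2,0,5,0,1,0,0,0,0]'; python3 pf.py 19 -28 14;python3 -m jog '[1,0,0,3,0,1,0,0,0,0]';python3 -m jog '[1,0,0,2,0,1,0,0,0,0]'
```

```text
time: 11.2
tool_pos: [559.9, 103.9, 19.0]
tcp_rot: [3.133, 0.029, 1.489]
contact_force: [-0.3, 0.2, -0.6]
grip_width: 27.6
now [559.9 103.9  19. ] [3.133 0.029 1.489] press [ 21.3 -33.3] shift [ 5.5 -2.3  4.8] turn 0.36
time: 11.4
tool_pos: [560.5, 103.3, 16.5]
tcp_rot: [3.132, 0.029, 1.489]
contact_force: [-0.2, -0.3, -0.2]
grip_width: 28.1
time: 11.6
tool_pos: [560.9, 103.1, 15.0]
tcp_rot: [3.131, 0.029, 1.488]
contact_force: [-0.8, 0.1, -1.0]
grip_width: 27.9
```

```bash
python3 -m jog '[1,0,-3,1,0,1,0,0,0,0]';python3 -m jog '[1,0,-3,0,0,1,0,0,0,0]'; python3 -m jog '[1,0,-2,0,0,1,0,0,0,0]';python3 pf.py 14 -18 13
```

```text
time: 11.8
tool_pos: [557.8, 103.3, 14.2]
tcp_rot: [3.131, 0.028, 1.488]
contact_force: [-1.2, -0.1, -0.6]
grip_width: 27.7
time: 12.0
tool_pos: [555.7, 103.6, 14.7]
tcp_rot: [3.128, 0.028, 1.488]
contact_force: [0.9, -0.0, -1.3]
grip_width: 27.7
time: 12.2
tool_pos: [555.0, 103.8, 15.4]
tcp_rot: [3.124, 0.028, 1.488]
contact_force: [0.4, 0.2, -0.4]
grip_width: 28.0
now [555.  103.8  15.4] [3.124 0.028 1.488] press [ 16.3 -33.9] shift [16.  -2.3  1.9] turn 0.33
```

```bash
python3 -m jog '[1,0,-2,1,0,1,0,0,0,0]';python3 -m jog '[1,0,-2,1,0,1,0,0,0,0]';python3 pf.py 14 -18 13
```

```text
time: 12.4
tool_pos: [555.0, 103.7, 15.4]
tcp_rot: [3.119, 0.027, 1.488]
contact_force: [2.0, 0.1, -0.1]
grip_width: 27.5
time: 12.6
tool_pos: [555.0, 103.8, 15.4]
tcp_rot: [3.115, 0.027, 1.488]
contact_force: [2.1, -0.4, -0.5]
grip_width: 27.5
now [555.  103.8  15.4] [3.115 0.027 1.488] press [ 16.3 -33.9] shift [16.  -2.3  1.9] turn 0.31
```

```bash
python3 -m jog '[1,5,1,0,0,1,5,0,0,0,1,0,0,0,0]';python3 pf.py 14 -18 13;python3 -m jog '[1,3,0,0,0,1,0,0,0,0]';python3 -m jog '[1,3,0,0,0,1,0,0,0,0]';python3 pf.py 14 -18 13
```

```text
time: 12.9
tool_pos: [556.1, 113.8, 14.9]
tcp_rot: [3.116, 0.028, 1.488]
contact_force: [2.9, -1.2, 2.2]
grip_width: 27.9
now [556.1 113.8  14.9] [3.116 0.028 1.488] press [ 16.6 -23.8] shift [ 5.9 -2.6  1.7] turn 0.31
time: 13.1
tool_pos: [556.5, 117.1, 14.9]
tcp_rot: [3.116, 0.028, 1.489]
contact_force: [2.4, -1.1, 2.2]
grip_width: 27.6
time: 13.3
tool_pos: [556.9, 120.3, 14.8]
tcp_rot: [3.116, 0.029, 1.489]
contact_force: [1.9, -1.3, 1.9]
grip_width: 27.8
now [556.9 120.3  14.8] [3.116 0.029 1.489] press [ 16.8 -17.3] shift [-0.6 -2.8  1.8] turn 0.35
```

```bash
python3 -m jog '[1,3,0,0,0,1,0,0,0,0]';python3 -m jog '[1,3,0,0,0,1,0,0,0,0]';python3 pf.py 14 -18 13; python3 -c "
from h import *
snap('wrist','w10')"
```

```text
time: 13.5
tool_pos: [556.9, 120.8, 14.8]
tcp_rot: [3.117, 0.033, 1.49]
contact_force: [2.5, 2.0, 1.7]
grip_width: 27.6
time: 13.7
tool_pos: [556.9, 120.7, 14.8]
tcp_rot: [3.118, 0.038, 1.49]
contact_force: [1.9, 1.3, 1.4]
grip_width: 27.4
now [556.9 120.7  14.8] [3.118 0.038 1.49 ] press [ 16.8 -16.9] shift [-1.  -2.8  1.8] turn 0.42
```

View pics/w10.png

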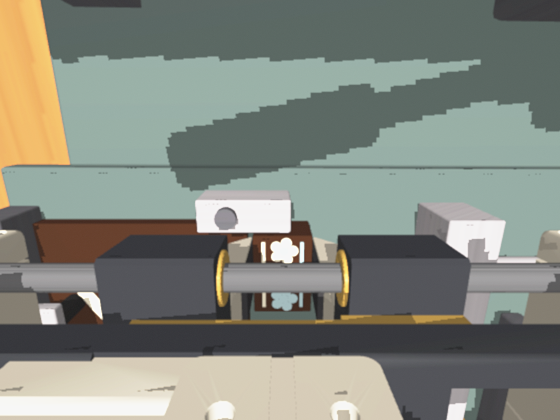

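```bash
python3 -m jog '[0.42,0,0,0,0,0.42,0,0,0,0,0.42,0,0,0,0,0.42,0,0,-30,0,0.42,0,0,-40,0]'; python3 -m jog '[0.42,-45,0,-30,0,0.42,-45,0,-30,0,0.42,0,0,0,0]';python3 -c "
from pf import *
snap('wrist','w11')
v=V('w11');print(ypr())
a=v.p[20:235,180:380,::-1];cv2.imwrite('pics/c11.png',cv2.resize(a,None,fx=3.5,fy=2.7,interpolation=cv2.INTER_CUBIC))"
```

```text
time: 14.25
tool_pos: [555.4, 125.2, 82.3]
tcp_rot: [3.12, 0.035, 1.49]
contact_force: [1.8, 0.7, 0.2]
grip_width: 52.8
time: 14.55
tool_pos: [546.3, 43.4, 147.2]
tcp_rot: [3.12, 0.032, 1.495]
contact_force: [-0.1, 0.4, -0.1]
grip_width: 53.3
(array([545.12655678,  45.33698088, 145.02833827]), array([3.12347991, 0.03083044, 1.49578663]))
```

View pics/c11.png

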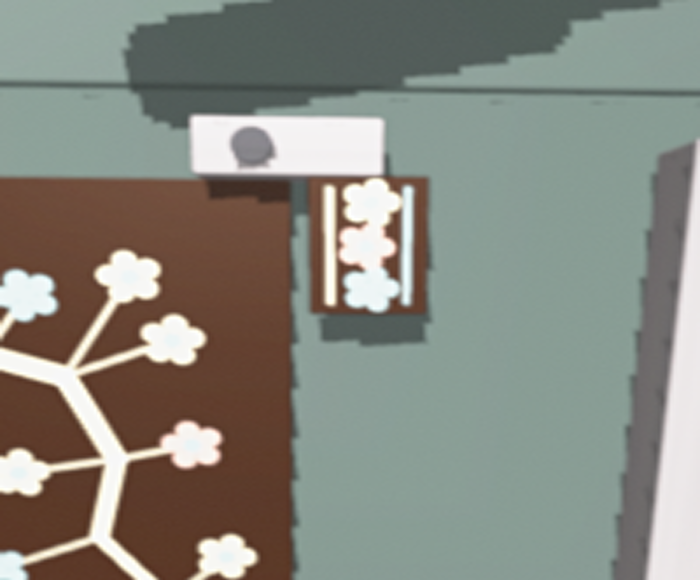

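```bash
sed -i 's/541.7,139.0/540.7,140.1/' pf.py; python3 -c "
from h import *
snap('top','top2')";python3 blk.py top2; python3 mv.py 531 -223 120 1.265
```

```text
top2 px [322. 162.] xy [ 710.1 -162.8] size [42.1 26.5] long-dir yaw 0.007 hsv [ 88. 107. 244.]
top2 px [391. 164.] xy [ 705.4 -364.1] size [29.4 39.6] long-dir yaw 3.131 hsv [107. 115. 245.]
top2 px [367. 184.] xy [ 646.3 -291.8] size [39.1 30.7] long-dir yaw 1.111 hsv [ 89. 116. 239.]
top2 px [339. 189.] xy [ 630.4 -212.4] size [28.7 40.7] long-dir yaw 2.007 hsv [ 12.  68. 159.]
top2 px [493. 216.] xy [ 556.9 -660.2] size [53.4 29.2] long-dir yaw 1.355 hsv [ 30.  18. 254.]
top2 px [368. 217.] xy [ 550.7 -295.4] size [26.3 40.6] long-dir yaw 1.586 hsv [ 11.  76. 154.]
top2 px [341. 223.] xy [ 529.5 -216.1] size [40.3 28.6] long-dir yaw 1.261 hsv [ 11.  73. 103.]
now [544.5  46.4 143.5] [3.126 0.031 1.497] shift [-268.8    6.    31.9] turn deg 13.28 | 270.8
```

```bash
python3 -m jog '[0.42,-45,1,0,0,0.42,-45,1,0,0,0.42,-45,1,0,0,0.42,-45,1,0,0,0.42,-45,1,0,0]';python3 -m jog '[0.42,-40,1,0,0,0.42,0,0,10,6.6,0.42,0,0,10,6.6,0.42,0,0,0,0]'; python3 mv.py 531 -223 60 1.265
```

```text
time: 15.15
tool_pos: [529.8, -169.5, 140.3]
tcp_rot: [-3.139, 0.02, 1.514]
contact_force: [-0.3, 0.2, -0.3]
grip_width: 52.9
time: 15.55
tool_pos: [525.8, -209.6, 112.0]
tcp_rot: [-3.129, 0.015, 1.275]
contact_force: [0.1, -0.2, -0.5]
grip_width: 53.2
now [ 525.8 -209.6  112. ] [-3.129  0.015  1.275] shift [-10.5   9.5  52.1] turn deg 0.57 | 54.0
```

```bash
python3 -m jog '[0.42,-9,8,30,0,0.42,-2,1,20,0,0.42,0,0,0,0]'; python3 -c "
from pf import *
snap('wrist','w12');print(ypr())
"; python3 mv.py 531 -223 6 1.265
```

```text
time: 15.85
tool_pos: [530.5, -218.2, 58.1]
tcp_rot: [-3.123, 0.011, 1.289]
contact_force: [0.3, -0.3, -0.2]
grip_width: 53.0
(array([ 531.08239952, -218.32396775,   59.270968  ]), array([-3.12403068,  0.01141257,  1.28837808]))
now [ 531.1 -218.3   59.3] [-3.124  0.011  1.288] shift [-3.9  2.2 53.3] turn deg 1.34 | 53.5
```

View pics/w12.png

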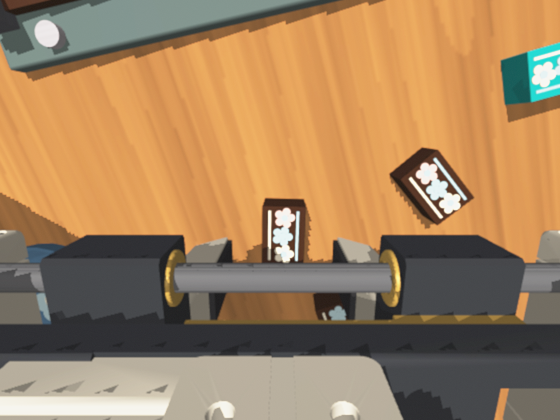

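```bash
python3 -c "
from pf import *
v=V('w12');p,r=ypr();R=Rm(r)
P=v.plane(284,207,24);t=R.T@(P-p);print(P,t,'centre tool x',t[0]-20)"; python3 -m jog '[0.42,-2,1,30,1,0.42,-2,1,17,0,0.42,0,0,2,0,0.42,0,0,0,0]'; python3 mv.py 531 -223 6 1.265
```

```text
[ 536.83180261 -203.36175209   24.        ] [16.37319832  1.96792884 35.05724389] centre tool x -3.6268016751130254
time: 16.3
tool_pos: [534.0, -220.4, 13.1]
tcp_rot: [-3.128, 0.012, 1.28]
contact_force: [0.3, -0.5, 0.8]
grip_width: 53.3
now [ 534.  -220.4   13.1] [-3.128  0.012  1.28 ] shift [-3.3 -2.   7.2] turn deg 0.85 | 8.2
```

```bash
python3 -m jog '[0.42,-3,-2,6,0,0.42,0,0,0,0]';python3 -m jog '[1,0,0,0,0,1,0,0,0,0,1,0,0,0,0,1,0,0,0,0,1,0,0,0,0]';python3 -m jog '[1,0,0,0,0]'
```

```text
time: 16.5
tool_pos: [532.2, -222.6, 9.1]
tcp_rot: [-3.131, 0.012, 1.282]
contact_force: [-0.2, 0.1, -0.3]
grip_width: 53.5
time: 17.0
tool_pos: [533.0, -223.2, 11.2]
tcp_rot: [-3.134, 0.013, 1.282]
contact_force: [0.2, 0.3, -1.3]
grip_width: 27.5
time: 17.1
tool_pos: [533.0, -223.2, 11.2]
tcp_rot: [-3.134, 0.013, 1.282]
contact_force: [-0.4, 0.3, -1.2]
grip_width: 27.6
```

```bash
python3 -m jog '[1,0,0,-30,0,1,0,0,-40,0,1,0,0,-30,-5.8,1,0,0,0,-5.8,1,0,0,0,0]'; python3 pf.py 22 -76 60
```

```text
time: 17.6
tool_pos: [533.2, -221.7, 113.4]
tcp_rot: [-3.128, 0.009, 1.491]
contact_force: [-0.3, 0.5, -1.5]
grip_width: 27.7
now [ 533.2 -221.7  113.4] [-3.128  0.009  1.491] press [  24.4 -361. ] shift [285.5   0.5  50.8] turn 0.44
```

```bash
python3 -m jog '[1,45,0,0,0,1,45,0,0,0,1,45,0,0,0,1,45,0,0,0,1,45,0,0,0]';python3 -m jog '[1,45,0,15,0,1,15,0,30,0.4,1,0,0,0,0]'; python3 pf.py 22 -72 30
```

```text
time: 18.1
tool_pos: [552.8, 3.1, 108.5]
tcp_rot: [-3.127, 0.011, 1.465]
contact_force: [-0.7, -0.1, -1.4]
grip_width: 27.5
time: 18.4
tool_pos: [557.6, 70.4, 60.4]
tcp_rot: [-3.126, 0.01, 1.455]
contact_force: [0.6, -0.8, -0.5]
grip_width: 27.7
now [557.6  70.4  60.4] [-3.126  0.01   1.455] press [ 22.9 -67.9] shift [-3.8 -0.3 30.5] turn -1.59
```

```bash
python3 -m jog '[1,-4,0,18,-1.6,1,0,0,12,0,1,0,0,0,0]'; python3 pf.py 15 -72 23; python3 -c "
from h import *
snap('wrist','w13')"
```

```text
time: 18.7
tool_pos: [556.9, 65.1, 30.2]
tcp_rot: [-3.125, 0.01, 1.479]
contact_force: [-0.0, 0.7, -0.2]
grip_width: 27.5
now [556.9  65.1  30.2] [-3.125  0.01   1.479] press [ 22.7 -73.3] shift [ 1.4 -7.6  7.3] turn -0.21
```

View pics/w13.png

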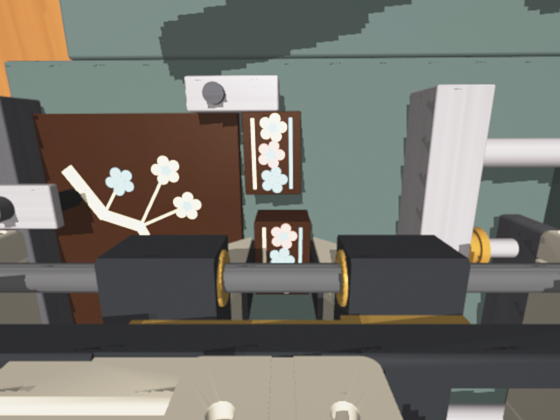

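```bash
python3 -m jog '[1,0,-4,5,0,1,0,0,1,0,1,0,0,0,0]';python3 pf.py 14 -60 23;python3 -m jog '[1,0,-3,0,0,1,0,0,0,0]';python3 -m jog '[1,0,-2,0,0,1,0,0,0,0]';python3 pf.py 14 -60 23
```

```text
time: 19.05
tool_pos: [554.5, 63.9, 26.9]
tcp_rot: [-3.13, 0.01, 1.475]
contact_force: [0.2, -0.6, -1.0]
grip_width: 28.1
now [554.5  63.9  26.9] [-3.13   0.01   1.475] press [ 20.4 -74.7] shift [14.7 -6.5  3.8] turn -0.43
time: 19.25
tool_pos: [551.7, 64.0, 27.7]
tcp_rot: [-3.131, 0.01, 1.475]
contact_force: [0.2, -0.0, -0.4]
grip_width: 27.3
time: 19.45
tool_pos: [549.7, 64.3, 28.1]
tcp_rot: [-3.132, 0.01, 1.475]
contact_force: [0.6, 0.4, 0.0]
grip_width: 27.7
now [549.7  64.3  28.1] [-3.132  0.01   1.475] press [ 15.6 -74.7] shift [14.8 -1.7  5. ] turn -0.46
```

```bash
python3 -m jog '[1,0,0,4,0,1,0,0,0,0]';python3 -m jog '[1,0,-2,2,0,1,0,0,0,0]';python3 -m jog '[1,0,-2,1,0,1,0,0,0,0]';python3 pf.py 14 -60 23
```

```text
time: 19.65
tool_pos: [549.7, 64.3, 24.0]
tcp_rot: [-3.132, 0.01, 1.475]
contact_force: [0.2, -0.8, -1.7]
grip_width: 27.7
time: 19.85
tool_pos: [549.5, 64.5, 23.3]
tcp_rot: [-3.137, 0.01, 1.475]
contact_force: [-0.9, -0.2, -1.3]
grip_width: 27.9
time: 20.05
tool_pos: [549.0, 64.5, 23.1]
tcp_rot: [-3.141, 0.01, 1.475]
contact_force: [-0.8, 0.4, -0.3]
grip_width: 27.6
now [549.   64.5  23.1] [-3.141  0.01   1.475] press [ 14.9 -74.5] shift [14.5 -1.  -0.1] turn -0.45
```

```bash
python3 -m jog '[1,5,0.5,0,0,1,4,0,0,0,1,0,0,0,0]';python3 -m jog '[1,3,0,0,0,1,0,0,0,0]';python3 -m jog '[1,3,0,0,0,1,0,0,0,0]';python3 -m jog '[1,2,0,0,0,1,0,0,0,0]';python3 pf.py 14 -60 23
```

```text
time: 20.35
tool_pos: [550.0, 73.5, 23.0]
tcp_rot: [-3.14, 0.011, 1.475]
contact_force: [1.1, -0.4, 3.0]
grip_width: 27.6
time: 20.55
tool_pos: [550.3, 77.0, 23.0]
tcp_rot: [-3.14, 0.011, 1.475]
contact_force: [0.7, 0.9, 2.7]
grip_width: 27.3
time: 20.75
tool_pos: [550.2, 77.9, 23.0]
tcp_rot: [-3.139, 0.015, 1.477]
contact_force: [-0.4, 1.2, 2.1]
grip_width: 27.4
time: 20.95
tool_pos: [550.2, 77.9, 23.0]
tcp_rot: [-3.138, 0.018, 1.478]
contact_force: [0.9, 1.6, 2.1]
grip_width: 27.4
now [550.2  77.9  23. ] [-3.138  0.018  1.478] press [ 14.9 -61.2] shift [ 1.2 -1.   0. ] turn -0.3
```

```bash
python3 -m jog '[0.42,0,0,0,0,0.42,0,0,0,0,0.42,0,0,0,0,0.42,0,0,-30,0,0.42,0,0,-40,0]'; python3 -m jog '[0.42,-45,0,-30,0,0.42,-45,0,-30,0,0.42,0,0,0,0]';python3 -c "
from pf import *
snap('wrist','w14')
v=V('w14');print(ypr())
a=v.p[20:235,180:380,::-1];cv2.imwrite('pics/c14.png',cv2.resize(a,None,fx=3.5,fy=2.7,interpolation=cv2.INTER_CUBIC))"; python3 mv.py 551 -300 110 1.6
```

```text
time: 21.45
tool_pos: [545.5, 80.6, 87.7]
tcp_rot: [-3.122, 0.017, 1.477]
contact_force: [0.3, 0.7, -0.4]
grip_width: 53.0
time: 21.75
tool_pos: [541.0, -3.7, 152.1]
tcp_rot: [-3.13, 0.017, 1.482]
contact_force: [0.6, 0.3, -0.0]
grip_width: 53.3
(array([539.96775396,  -1.68477176, 150.12729498]), array([-3.12673124,  0.01530365,  1.48249963]))
now [540.   -1.7 150.1] [-3.127  0.015  1.482] shift [-295.5   38.    44.1] turn deg -6.73 | 301.2
```

View pics/c14.png

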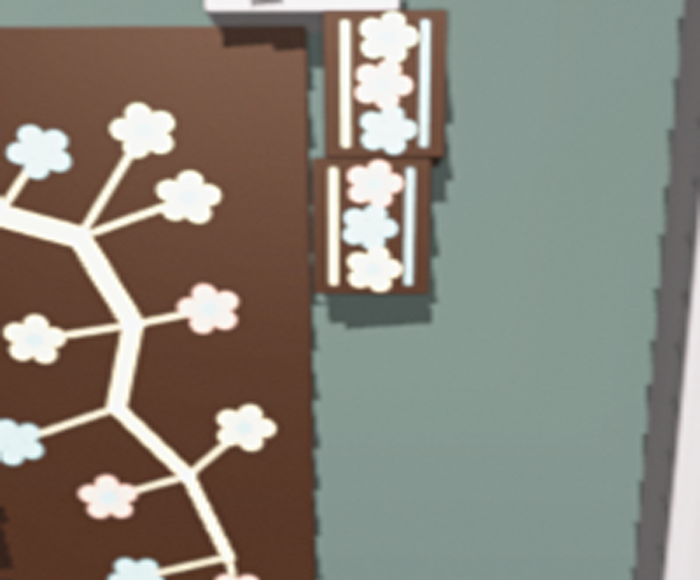

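```bash
python3 -m jog '[0.42,-45,6,0,0,0.42,-45,6,0,0,0.42,-45,6,0,0,0.42,-45,6,0,0,0.42,-45,6,0,0]';python3 -m jog '[0.42,-45,6,0,0,0.42,-15,0,10,-7.5,0.42,0,0,10,0,0.42,0,0,0,0]'; python3 mv.py 551 -300 60 1.62
```

```text
time: 22.3
tool_pos: [550.1, -223.1, 146.9]
tcp_rot: [-3.119, 0.007, 1.495]
contact_force: [0.5, -0.1, -0.2]
grip_width: 53.5
time: 22.7
tool_pos: [550.3, -285.7, 119.6]
tcp_rot: [-3.112, -0.002, 1.623]
contact_force: [0.1, 0.3, 0.3]
grip_width: 53.3
now [ 550.3 -285.7  119.6] [-3.112e+00 -2.000e-03  1.623e+00] shift [-14.5   1.7  59.6] turn deg 0.15 | 61.3
```

```bash
python3 -m jog '[0.42,-8,1,30,0,0.42,-5,0,30,0,0.42,0,0,0,0]'; python3 -c "
from pf import *
snap('wrist','w15');print(ypr())
"; python3 mv.py 551 -300 8 1.62
```

```text
time: 23.0
tool_pos: [551.6, -292.3, 57.5]
tcp_rot: [-3.111, -0.004, 1.62]
contact_force: [-0.5, 1.3, -0.5]
grip_width: 53.0
(array([ 552.67691133, -292.55661081,   59.69337571]), array([-3.11368950e+00, -2.53968669e-03,  1.62030481e+00]))
now [ 552.7 -292.6   59.7] [-3.114e+00 -3.000e-03  1.620e+00] shift [-7.5 -0.6 51.7] turn deg 0.02 | 52.3
```

View pics/w15.png

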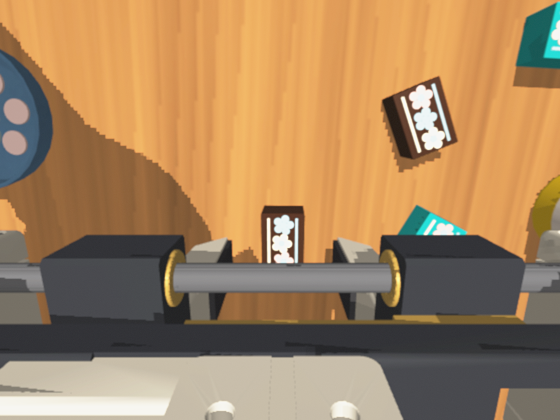

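```bash
python3 -c "
from pf import *
v=V('w15');p,r=ypr();R=Rm(r)
P=v.plane(283,215,24);t=R.T@(P-p);print(P,t,'centre tool x',t[0]-20)"; python3 -m jog '[0.42,-4,0,30,0,0.42,-3,0,17,0,0.42,0,0,2,0,0.42,0,0,0,0]'; python3 mv.py 551 -300 6 1.62
```

```text
[ 551.38192851 -281.31909448   24.        ] [11.1971472   0.25964116 35.72859225] centre tool x -8.80285279623452
time: 23.45
tool_pos: [556.2, -297.0, 15.9]
tcp_rot: [-3.121, 0.002, 1.621]
contact_force: [-0.6, 0.6, 0.5]
grip_width: 53.5
now [ 556.2 -297.    15.9] [-3.121e+00  2.000e-03  1.621e+00] shift [-2.7 -5.2 10. ] turn deg 0.07 | 11.6
```

```bash
python3 -m jog '[0.42,-4,-4,7,0,0.42,0,0,0,0]';python3 -m jog '[1,0,0,0,0,1,0,0,0,0,1,0,0,0,0,1,0,0,0,0,1,0,0,0,0]';python3 -m jog '[1,0,0,0,0]'
```

```text
time: 23.65
tool_pos: [553.4, -301.7, 11.1]
tcp_rot: [-3.123, 0.004, 1.622]
contact_force: [-1.1, 0.4, -0.3]
grip_width: 53.4
time: 24.15
tool_pos: [553.9, -302.6, 13.0]
tcp_rot: [-3.126, 0.006, 1.621]
contact_force: [0.3, -0.3, -1.0]
grip_width: 27.8
time: 24.25
tool_pos: [553.9, -302.6, 13.0]
tcp_rot: [-3.126, 0.006, 1.621]
contact_force: [-0.7, -0.0, -0.2]
grip_width: 27.5
```

```bash
python3 -m jog '[1,0,0,-30,0,1,0,0,-40,0,1,0,0,-30,7.8,1,0,0,0,0]'; python3 pf.py 23 -116 70
```

```text
time: 24.65
tool_pos: [554.7, -301.2, 114.2]
tcp_rot: [-3.122, 0.005, 1.48]
contact_force: [0.4, 0.1, -1.2]
grip_width: 27.6
now [ 554.7 -301.2  114.2] [-3.122  0.005  1.48 ] press [  52.7 -438.4] shift [322.5 -29.8  43.1] turn -0.18
```

```bash
python3 -m jog '[1,45,-4,0,0,1,45,-4,0,0,1,45,-4,0,0,1,45,-4,0,0,1,45,-4,0,0]';python3 -m jog '[1,45,-4,10,0,1,40,-4,25,0,1,0,0,0,0]'; python3 pf.py 22 -116 35
```

```text
time: 25.15
tool_pos: [553.6, -74.5, 109.8]
tcp_rot: [-3.122, 0.007, 1.477]
contact_force: [0.6, 0.3, 0.4]
grip_width: 27.4
time: 25.45
tool_pos: [550.5, 19.3, 71.3]
tcp_rot: [-3.119, 0.006, 1.486]
contact_force: [-0.3, -0.8, -1.4]
grip_width: 27.2
now [550.5  19.3  71.3] [-3.119  0.006  1.486] press [  20.3 -119.5] shift [ 3.7  2.5 36.3] turn 0.21
```

```bash
python3 -m jog '[1,2,3,20,0,1,1,0,16,0,1,0,0,0,0]'; python3 pf.py 15 -101.4 25.3
```

```text
time: 25.75
tool_pos: [551.9, 23.0, 32.5]
tcp_rot: [-3.117, 0.006, 1.494]
contact_force: [0.2, 0.4, -0.6]
grip_width: 27.4
now [551.9  23.   32.5] [-3.117  0.006  1.494] press [  21.4 -115.6] shift [14.3 -6.1  7.2] turn 0.65
```

```bash
python3 -m jog '[1,0,-3,5,0.6,1,0,0,0,0]';python3 -m jog '[1,0,-3,4,0,1,0,0,0,0]'; python3 pf.py 15 -101.4 25.3;python3 -m jog '[1,0,-2,2,0,1,0,0,0,0]'; python3 pf.py 15 -101.4 25.3
```

```text
time: 25.95
tool_pos: [548.4, 22.2, 27.3]
tcp_rot: [-3.116, 0.006, 1.483]
contact_force: [-0.1, 0.2, -1.0]
grip_width: 27.4
time: 26.15
tool_pos: [547.4, 21.6, 25.4]
tcp_rot: [-3.122, 0.006, 1.482]
contact_force: [-1.0, 0.5, -1.1]
grip_width: 27.4
now [547.4  21.6  25.4] [-3.122  0.006  1.482] press [  17.1 -117.5] shift [16.1 -2.1  0.1] turn -0.03
time: 26.35
tool_pos: [546.9, 21.2, 25.2]
tcp_rot: [-3.127, 0.007, 1.482]
contact_force: [-0.7, 0.5, -0.5]
grip_width: 27.3
now [546.9  21.2  25.2] [-3.127  0.007  1.482] press [  16.6 -117.9] shift [16.5 -1.7 -0.2] turn -0.06
```

```bash
python3 -m jog '[1,0,-2,-1,0,1,0,0,0,0]';python3 -m jog '[1,0,-3,0,0,1,0,0,0,0]'; python3 pf.py 15 -101.4 25.3;
```

```text
time: 26.55
tool_pos: [544.3, 21.2, 26.2]
tcp_rot: [-3.126, 0.007, 1.482]
contact_force: [-0.4, -0.6, -0.7]
grip_width: 27.6
time: 26.75
tool_pos: [543.4, 21.2, 26.6]
tcp_rot: [-3.132, 0.007, 1.482]
contact_force: [-0.2, -0.8, 0.4]
grip_width: 27.4
now [543.4  21.2  26.6] [-3.132  0.007  1.482] press [  13.1 -118.2] shift [16.8  1.9  1.1] turn -0.07
```

```bash
python3 -m jog '[1,6,0.5,0.5,0,1,5,0,0,0,1,0,0,0,0]';python3 -m jog '[1,3,0,0,0,1,0,0,0,0]';python3 pf.py 15 -101.4 25.3;python3 -m jog '[1,3,0,0,0,1,0,0,0,0]';python3 -m jog '[1,2,0,0,0,1,0,0,0,0]';python3 pf.py 15 -101.4 25.3
```

```text
time: 27.05
tool_pos: [544.3, 33.0, 25.6]
tcp_rot: [-3.131, 0.007, 1.481]
contact_force: [0.0, 0.5, 0.9]
grip_width: 27.0
time: 27.25
tool_pos: [544.6, 36.3, 25.5]
tcp_rot: [-3.13, 0.007, 1.482]
contact_force: [0.1, -0.8, -0.0]
grip_width: 27.8
now [544.6  36.3  25.5] [-3.13   0.007  1.482] press [  13.  -103.1] shift [1.7 2.  0.2] turn -0.04
time: 27.45
tool_pos: [544.6, 35.9, 25.6]
tcp_rot: [-3.13, 0.013, 1.484]
contact_force: [0.4, 0.1, 0.3]
grip_width: 27.3
time: 27.65
tool_pos: [544.6, 36.1, 25.6]
tcp_rot: [-3.129, 0.015, 1.483]
contact_force: [0.9, -0.0, -0.5]
grip_width: 27.2
now [544.6  36.1  25.6] [-3.129  0.015  1.483] press [  13.  -103.2] shift [1.8 2.  0.3] turn 0.04
```

```bash
python3 -m jog '[0.42,0,0,0,0,0.42,0,0,0,0,0.42,0,0,0,0,0.42,0,0,-30,0,0.42,0,0,-40,0]'; python3 -m jog '[0.42,-45,0,-30,0,0.42,-45,0,-30,0,0.42,0,0,0,0]';python3 -c "
from pf import *
snap('wrist','w16');snap('top','top3')
v=V('w16');print(ypr())
a=v.p[20:235,180:380,::-1];cv2.imwrite('pics/c16.png',cv2.resize(a,None,fx=3.5,fy=2.7,interpolation=cv2.INTER_CUBIC))";python3 blk.py top3; python3 mv.py 630 -218 110 2.01
```

```text
time: 28.15
tool_pos: [541.2, 38.9, 91.8]
tcp_rot: [-3.116, 0.013, 1.483]
contact_force: [1.0, -0.2, -0.2]
grip_width: 52.9
time: 28.45
tool_pos: [537.8, -45.8, 156.6]
tcp_rot: [-3.125, 0.013, 1.488]
contact_force: [-0.2, 0.5, -0.0]
grip_width: 53.3
(array([535.79752286, -42.20928802, 153.01917256]), array([-3.11795632,  0.01090817,  1.48995966]))
top3 px [322. 162.] xy [ 710.1 -162.8] size [42.1 26.5] long-dir yaw 0.007 hsv [ 88. 105. 245.]
top3 px [391. 165.] xy [ 704.3 -364.1] size [29.4 42. ] long-dir yaw 3.128 hsv [107. 114. 246.]
top3 px [367. 184.] xy [ 646.3 -291.8] size [39.1 30.7] long-dir yaw 1.113 hsv [ 88. 106. 241.]
top3 px [322. 195.] xy [ 612.  -160.9] size [28.4 40.8] long-dir yaw 1.969 hsv [13. 76. 99.]
top3 px [493. 216.] xy [ 554.3 -659.7] size [53.2 32.9] long-dir yaw 1.313 hsv [ 30.  17. 254.]
now [535.8 -42.2 153. ] [-3.118  0.011  1.49 ] shift [-167.1  109.1   42.3] turn deg -29.8 | 204.0
```

View pics/c16.png

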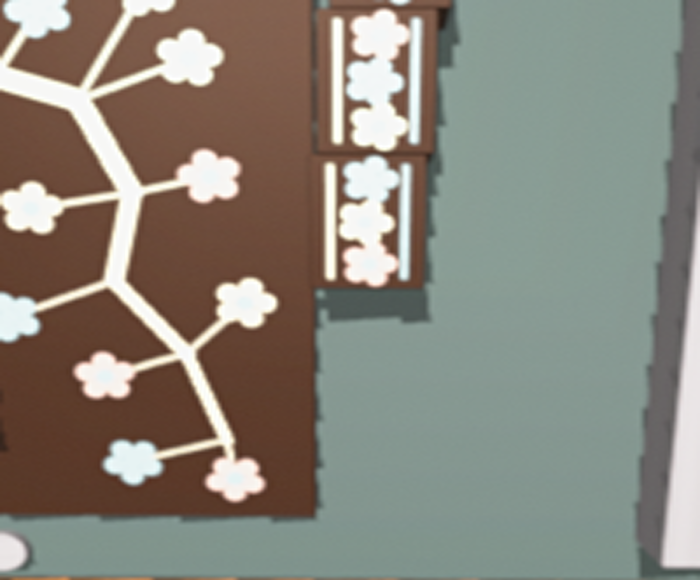

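```bash
python3 -m jog '[0.42,-40,24,0,0,0.42,-40,24,0,0,0.42,-40,24,0,-6.9,0.42,0,0,0,-6.9,0.42,0,0,0,-6.9]';python3 -m jog '[0.42,0,0,10,-6.9,0.42,0,0,10,0,0.42,0,0,0,0]'; python3 mv.py 612 -168 60 1.97
```

```text
time: 29.05
tool_pos: [597.8, -162.9, 144.1]
tcp_rot: [-3.106, -0.01, 1.87]
contact_force: [0.1, -0.4, 0.2]
grip_width: 53.1
time: 29.35
tool_pos: [595.9, -158.6, 118.0]
tcp_rot: [-3.103, -0.021, 1.997]
contact_force: [0.0, 0.2, -0.3]
grip_width: 53.1
now [ 595.9 -158.6  118. ] [-3.103 -0.021  1.997] shift [-16.5  13.1  57.2] turn deg 1.53 | 61.0
```

```bash
python3 -m jog '[0.42,-8,6,28,0,0.42,-7,6,28,1.5,0.42,0,0,0,0]'; python3 -c "
from pf import *
snap('wrist','w17');print(ypr())
"; python3 blk.py w17; python3 mv.py 612 -168 8 1.97
```

```text
time: 29.65
tool_pos: [610.9, -164.2, 59.1]
tcp_rot: [-3.101, -0.021, 1.964]
contact_force: [0.3, 0.2, -0.6]
grip_width: 53.2
(array([ 611.55721373, -164.28561681,   61.06885731]), array([-3.10285987, -0.01968495,  1.96540781]))
w17 px [475. 158.] xy [708.1 -74.5] size [30.4 32.4] long-dir yaw 3.076 hsv [79. 30. 67.]
now [ 611.6 -164.3   61.1] [-3.103 -0.02   1.965] shift [-4.6  1.  53. ] turn deg -0.26 | 53.2
```

View pics/w17.png

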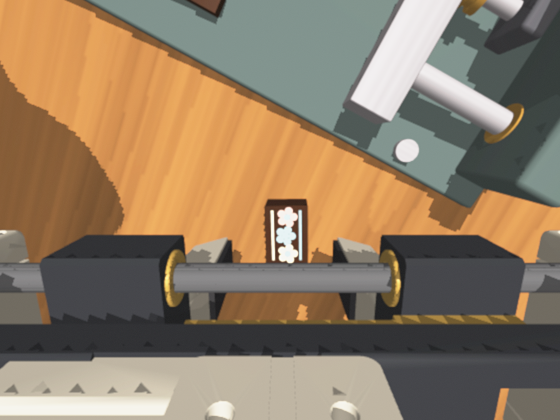

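```bash
python3 -c "
from pf import *
v=V('w17');p,r=ypr();R=Rm(r)
P=v.plane(287,208,24);t=R.T@(P-p);print(P,t,'centre tool x',t[0]-20, 'world c',(P-20*R[:,0])[:2])"; python3 -m jog '[0.42,-3,1,30,0,0.42,-2,0,17,0,0.42,0,0,2,0,0.42,0,0,0,0]'; python3 mv.py 612 -168 8 1.97
```

```text
[ 606.66957071 -149.0088444    24.        ] [15.24899564  2.80744403 37.2955145 ] centre tool x -4.75100435819199 world c [ 614.35707219 -167.46818735]
time: 30.1
tool_pos: [615.1, -167.4, 17.5]
tcp_rot: [-3.109, -0.014, 1.965]
contact_force: [-0.0, -0.1, 0.5]
grip_width: 53.1
now [ 615.1 -167.4   17.5] [-3.109 -0.014  1.965] shift [ 0.5 -2.8  9.6] turn deg -0.3 | 10.0
```

```bash
python3 -m jog '[0.42,0,0,8,0,0.42,0,0,0,0]';python3 -m jog '[1,0,0,0,0,1,0,0,0,0,1,0,0,0,0,1,0,0,0,0,1,0,0,0,0]';python3 -m jog '[1,0,0,0,0]'
```

```text
time: 30.3
tool_pos: [616.1, -167.5, 12.1]
tcp_rot: [-3.111, -0.012, 1.965]
contact_force: [-0.5, -0.3, -1.0]
grip_width: 53.4
time: 30.8
tool_pos: [617.0, -167.7, 14.2]
tcp_rot: [-3.114, -0.01, 1.965]
contact_force: [0.0, -0.0, 0.2]
grip_width: 27.4
time: 30.9
tool_pos: [617.0, -167.8, 14.2]
tcp_rot: [-3.114, -0.01, 1.965]
contact_force: [-0.2, 1.3, 0.1]
grip_width: 27.4
```

```bash
python3 -m jog '[1,0,0,-40,0,1,0,0,-40,0,1,0,0,-30,6.9,1,0,0,0,6.9,1,0,0,0,6.9]'; python3 -m jog '[1,0,0,0,6.9,1,0,0,0,0]'; python3 pf.py 22 -158 70
```

```text
time: 31.4
tool_pos: [619.4, -167.2, 126.6]
tcp_rot: [-3.108, -0.0, 1.592]
contact_force: [0.5, 0.0, -0.1]
grip_width: 27.3
time: 31.6
tool_pos: [619.7, -167.4, 127.5]
tcp_rot: [-3.11, 0.004, 1.465]
contact_force: [-0.7, 0.5, -0.9]
grip_width: 27.0
now [ 619.7 -167.4  127.5] [-3.11   0.004  1.465] press [ 105.8 -299.3] shift [140.1 -84.4  59.6] turn -1.02
```

```bash
python3 -m jog '[1,0,-42,0,-1,1,0,-42,0,0,1,45,0,0,0,1,45,0,20,0,1,45,0,20,0]'; python3 -m jog '[1,0,0,0,0]'; python3 pf.py 22 -158 37
```

```text
time: 32.1
tool_pos: [543.6, -28.2, 88.9]
tcp_rot: [-3.114, 0.005, 1.491]
contact_force: [0.4, -0.1, -0.3]
grip_width: 27.5
time: 32.2
tool_pos: [541.6, -23.4, 86.7]
tcp_rot: [-3.109, 0.003, 1.498]
contact_force: [0.2, -1.3, -0.7]
grip_width: 27.0
now [541.6 -23.4  86.7] [-3.109e+00  3.000e-03  1.498e+00] press [  15.2 -162.8] shift [ 4.8  8.5 49.4] turn 0.9
```

```bash
python3 -m jog '[1,3,8,25,0.9,1,1,0,23,0,1,0,0,0,0]'; python3 pf.py 14 -141.5 26.2
```

```text
time: 32.5
tool_pos: [549.2, -19.2, 37.8]
tcp_rot: [-3.111, 0.004, 1.495]
contact_force: [0.2, -0.6, -0.2]
grip_width: 27.4
now [549.2 -19.2  37.8] [-3.111  0.004  1.495] press [  22.5 -158. ] shift [16.6 -7.9 11.8] turn 0.71
```

```bash
python3 -m jog '[1,0,-2,8,0.7,1,0,0,0,0]'; python3 -m jog '[1,0,-2,3,0,1,0,0,0,0]';python3 -m jog '[1,0,-2,-0.5,0,1,0,0,0,0]';python3 -m jog '[1,0,-2,0,0,1,0,0,0,0]'; python3 pf.py 14 -141.5 26.2
```

```text
time: 32.7
tool_pos: [547.4, -20.1, 30.4]
tcp_rot: [-3.112, 0.005, 1.484]
contact_force: [-0.1, -0.2, -1.0]
grip_width: 27.2
time: 32.9
tool_pos: [546.1, -20.9, 28.8]
tcp_rot: [-3.114, 0.005, 1.484]
contact_force: [0.0, -0.2, -1.1]
grip_width: 27.4
time: 33.1
tool_pos: [544.5, -21.1, 30.5]
tcp_rot: [-3.116, 0.005, 1.484]
contact_force: [-0.1, 0.1, -1.0]
grip_width: 27.6
time: 33.3
tool_pos: [542.6, -21.0, 31.1]
tcp_rot: [-3.117, 0.006, 1.484]
contact_force: [0.3, -0.3, -1.2]
grip_width: 27.3
now [542.6 -21.   31.1] [-3.117  0.006  1.484] press [  16.1 -160.3] shift [18.8 -1.9  4.9] turn 0.06
```

```bash
python3 -m jog '[1,0,0,4.5,0,1,0,0,0,0]';python3 -m jog '[1,0,-2,0,0,1,0,0,0,0]';python3 -m jog '[1,0,-2,0.5,0,1,0,0,0,0]'; python3 pf.py 14 -141.5 26.2
```

```text
time: 33.5
tool_pos: [542.8, -21.0, 26.6]
tcp_rot: [-3.118, 0.006, 1.484]
contact_force: [0.6, 0.3, -1.2]
grip_width: 27.6
time: 33.7
tool_pos: [540.6, -20.8, 26.4]
tcp_rot: [-3.118, 0.006, 1.484]
contact_force: [-1.0, -0.5, -0.9]
grip_width: 27.6
time: 33.9
tool_pos: [539.9, -20.7, 26.5]
tcp_rot: [-3.121, 0.006, 1.484]
contact_force: [-0.4, -0.4, 0.4]
grip_width: 27.4
now [539.9 -20.7  26.5] [-3.121  0.006  1.484] press [  13.3 -160.3] shift [18.8  0.7  0.2] turn 0.06
```

```bash
python3 -m jog '[1,7,0.5,0,0,1,6,0,0,0,1,0,0,0,0]';python3 -m jog '[1,3,0,0,0,1,0,0,0,0]';python3 pf.py 14 -141.5 25.3;python3 -m jog '[1,3,0,0,0,1,0,0,0,0]';python3 -m jog '[1,2,0,0,0,1,0,0,0,0]';python3 pf.py 14 -141.4 25.3
```

```text
time: 34.2
tool_pos: [541.1, -6.8, 26.4]
tcp_rot: [-3.12, 0.006, 1.484]
contact_force: [0.4, 0.4, -0.0]
grip_width: 27.3
time: 34.4
tool_pos: [541.4, -4.2, 26.4]
tcp_rot: [-3.12, 0.007, 1.485]
contact_force: [0.0, -2.9, -0.1]
grip_width: 27.6
now [541.4  -4.2  26.4] [-3.12   0.007  1.485] press [  13.3 -143.7] shift [2.2 0.7 1.1] turn 0.12
time: 34.6
tool_pos: [541.6, -4.5, 26.6]
tcp_rot: [-3.12, 0.013, 1.486]
contact_force: [0.2, 0.5, -0.2]
grip_width: 27.0
time: 34.8
tool_pos: [541.6, -4.4, 26.6]
tcp_rot: [-3.12, 0.016, 1.486]
contact_force: [-0.3, 0.5, 0.8]
grip_width: 27.4
now [541.6  -4.4  26.6] [-3.12   0.016  1.486] press [  13.6 -143.8] shift [2.4 0.4 1.3] turn 0.2
```

Contact; release, then look at the row from a displaced pose.

```bash
python3 -m jog '[0.42,0,0,0,0,0.42,0,0,0,0,0.42,0,0,0,0,0.42,0,0,-40,0,0.42,0,0,-40,0]'; python3 -m jog '[0.42,-45,0,-30,0,0.42,-45,0,-30,0,0.42,0,0,0,0]';python3 -c "
from pf import *
snap('wrist','w18')
v=V('w18');print(ypr())
a=v.p[0:235,180:380,::-1];cv2.imwrite('pics/c18.png',cv2.resize(a,None,fx=3,fy=2.5,interpolation=cv2.INTER_CUBIC))"
```

```text
time: 35.3
tool_pos: [539.2, -0.8, 102.5]
tcp_rot: [-3.105, 0.013, 1.486]
contact_force: [0.3, -0.1, -0.1]
grip_width: 53.2
time: 35.6
tool_pos: [536.8, -85.3, 167.0]
tcp_rot: [-3.114, 0.013, 1.492]
contact_force: [0.4, 1.4, -0.5]
grip_width: 53.2
(array([535.69539537, -83.0311931 , 165.02168269]), array([-3.1105637 ,  0.01127581,  1.49205718]))
```

View pics/c18.png

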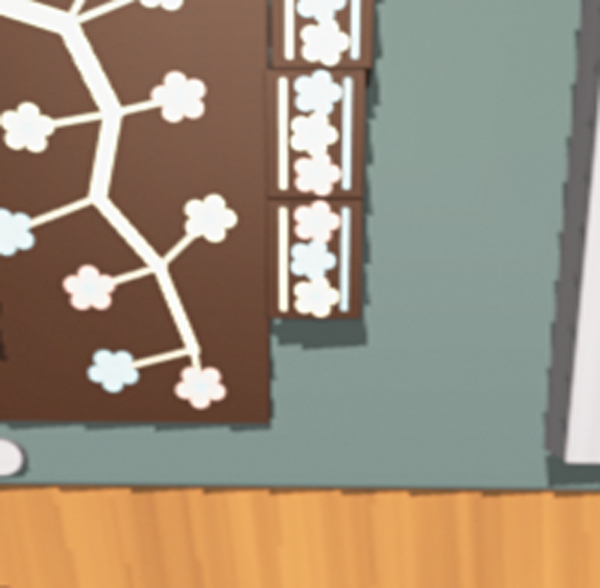

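```bash
python3 -m jog '[1,45,10,0,0,1,45,10,0,0,1,45,10,0,0,1,45,8,0,0,1,10,0,0,0]'; python3 -m jog '[1,0,0,0,0]'; python3 pf.py 54 -20 60
```

```text
time: 36.15
tool_pos: [587.0, 112.1, 156.1]
tcp_rot: [-3.102, 0.009, 1.487]
contact_force: [-0.7, 0.3, -0.3]
grip_width: 17.7
time: 36.25
tool_pos: [585.9, 114.7, 154.5]
tcp_rot: [-3.099, 0.009, 1.49]
contact_force: [0.1, -0.5, 0.2]
grip_width: 9.8
now [585.9 114.7 154.5] [-3.099  0.009  1.49 ] press [ 47.2 -21.3] shift [ 2.1 10.8 94.1] turn 0.44
```

```bash
python3 -m jog '[1,1,5,45,0,1,0,4,45,0,1,0,0,15,0,1,0,0,10,0,1,0,0,0,0]'; python3 pf.py 50 -20 18
```

```text
time: 36.75
tool_pos: [587.2, 112.1, 33.8]
tcp_rot: [-3.096, 0.01, 1.491]
contact_force: [-0.2, -0.4, 0.1]
grip_width: 0.4
now [587.2 112.1  33.8] [-3.096  0.01   1.491] press [ 48.8 -23.8] shift [ 3.9  1.9 15.7] turn 0.44
```

```bash
python3 -m jog '[1,4,0,12,0,1,0,0,3,0,1,0,0,0,0]'; python3 -m jog '[1,0,-4,0,0,1,0,-4,0,0,1,0,0,0,0]'; python3 pf.py 32 -20 18
```

```text
time: 37.05
tool_pos: [588.1, 115.4, 19.9]
tcp_rot: [-3.099, 0.01, 1.489]
contact_force: [0.7, -0.3, -0.2]
grip_width: 0.5
time: 37.35
tool_pos: [581.0, 116.2, 22.1]
tcp_rot: [-3.103, 0.009, 1.489]
contact_force: [0.1, 0.1, -0.4]
grip_width: 0.0
now [581.  116.2  22.1] [-3.103  0.009  1.489] press [ 42.3 -20.3] shift [  0.4 -10.1   4.5] turn 0.37
```

```bash
python3 -m jog '[1,0,-3,4,0,1,0,0,0,0]'; python3 -m jog '[1,0,-2,0,0,1,0,0,0,0]';python3 -m jog '[1,0,-2,0,0,1,0,0,0,0]';python3 -m jog '[1,0,-2,0,0,1,0,0,0,0]'; python3 pf.py 32 -20 18; python3 -c "
from h import *
snap('wrist','w19')"
```

```text
time: 37.55
tool_pos: [580.6, 116.4, 20.8]
tcp_rot: [-3.111, 0.008, 1.489]
contact_force: [-0.7, -0.0, -0.1]
grip_width: 0.5
time: 37.75
tool_pos: [579.3, 116.5, 21.4]
tcp_rot: [-3.114, 0.008, 1.489]
contact_force: [0.9, -1.1, 0.0]
grip_width: 0.7
time: 37.95
tool_pos: [578.9, 116.6, 22.1]
tcp_rot: [-3.118, 0.008, 1.489]
contact_force: [1.6, -0.7, 0.5]
grip_width: 0.1
time: 38.15
tool_pos: [578.5, 116.6, 22.8]
tcp_rot: [-3.122, 0.007, 1.489]
contact_force: [1.7, -0.6, 0.7]
grip_width: 0.6
now [578.5 116.6  22.8] [-3.122  0.007  1.489] press [ 39.7 -20.1] shift [ 0.2 -7.6  4.9] turn 0.36
```

View pics/w19.png

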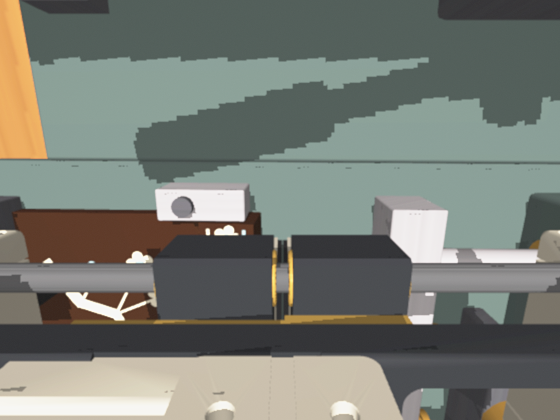

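```bash
python3 -m jog '[1,0,-4,4,0,1,0,0,0,0]'; python3 pf.py 32 -20 18;python3 -m jog '[1,0,-6,1,0,1,0,0,0,0]'; python3 pf.py 32 -20 18
```

```text
time: 38.4
tool_pos: [580.1, 116.5, 21.4]
tcp_rot: [-3.135, 0.006, 1.489]
contact_force: [-0.5, -0.1, 0.2]
grip_width: 0.4
now [580.1 116.5  21.4] [-3.135  0.006  1.489] press [ 41.3 -20.1] shift [ 0.1 -9.3  3.4] turn 0.35
time: 38.6
tool_pos: [579.3, 116.7, 22.8]
tcp_rot: [3.135, 0.005, 1.489]
contact_force: [1.0, -0.2, 0.3]
grip_width: 0.6
now [579.3 116.7  22.8] [3.135 0.005 1.489] press [ 40.5 -20. ] shift [ 0.  -8.5  4.8] turn 0.34
```

```bash
python3 -m jog '[1,0,4,0,0,1,0,0,-40,0,1,0,0,-40,0,1,-45,0,-30,0,1,-45,0,-30,0]';python3 -m jog '[1,0,0,0,0]'; python3 -c "
from pf import *
snap('wrist','w20')
v=V('w20');print(ypr())
a=v.p[0:235,150:350,::-1];cv2.imwrite('pics/c20.png',cv2.resize(a,None,fx=3,fy=2.5,interpolation=cv2.INTER_CUBIC))"
```

```text
time: 39.1
tool_pos: [566.3, 35.6, 154.0]
tcp_rot: [-3.115, 0.006, 1.497]
contact_force: [0.5, -0.3, 0.1]
grip_width: 0.5
time: 39.2
tool_pos: [567.0, 31.9, 157.1]
tcp_rot: [-3.119, 0.007, 1.493]
contact_force: [1.0, 0.3, -0.6]
grip_width: 0.6
(array([565.83772975,  33.96758802, 154.97056515]), array([-3.11513301,  0.0060852 ,  1.49391457]))
```

View pics/c20.png

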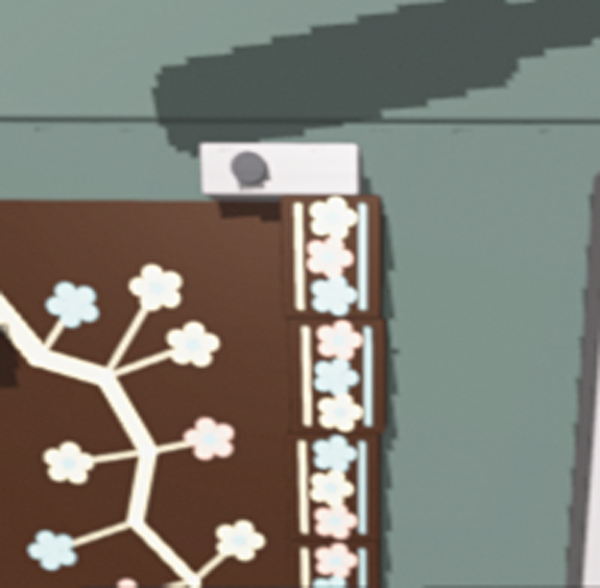

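```bash
cat > caul.py <<'E'
import sys;from pf import *
def caul(f,zt=50,lo=38,hi=62,win=None):
    v=V(f);W=v.all();m=((W[:,:,2]>lo)&(W[:,:,2]<hi)); 
    if f[0]=='w': m[232:]=False
    hsv=cv2.cvtColor(v.p,cv2.COLOR_RGB2HSV)
    n,l,st,_=cv2.connectedComponentsWithStats(m.astype(np.uint8))
    for i in range(1,n):
        if st[i,4]<150: continue
        ys,xs=np.where(l==i); P=np.array([v.plane(x,y,zt)[:2] for x,y in zip(xs,ys)]).astype(np.float32)
        (c,s,a)=cv2.minAreaRect(P)
        if max(s)<120: continue
        b=cv2.boxPoints((c,s,a));e=[b[1]-b[0],b[2]-b[1]];L=max(e,key=np.linalg.norm)
        print(f,np.round(c,1),np.round(s,1),'yaw',round(float(np.arctan2(L[1],L[0])),3),'px',xs.mean().round(),ys.mean().round())
if __name__=='__main__': 
    for f in sys.argv[1:]: caul(f)
E
python3 caul.py w2 w3 top2 top3
```

```text
w2 [ 504.5 -399.6] [ 21.6 199.8] yaw -0.037 px 326.0 162.0
top2 [810.2 152.4] [ 21.2 167. ] yaw -1.499 px 217.0 124.0
top2 [593.6 242.3] [ 18.6 277.8] yaw -0.099 px 182.0 204.0
top2 [ 581.8 -696.8] [170.5 245. ] yaw -0.199 px 511.0 206.0
top2 [ 503.6 -392.7] [ 23.9 199.1] yaw -0.036 px 404.0 233.0
top3 [808.1 150.7] [ 23.2 175.3] yaw -1.539 px 217.0 125.0
top3 [593.7 243.1] [ 19.8 277.8] yaw -0.098 px 182.0 202.0
top3 [ 581.8 -696.7] [170.8 244.8] yaw -0.197 px 512.0 206.0
top3 [ 503.4 -392.9] [ 22.7 199. ] yaw -0.016 px 404.0 233.0
```

```bash
python3 -m jog '[0.42,-44,-3,-5,0,0.42,-44,-3,-5,0,0.42,-44,-3,-5,0,0.42,-44,-3,-5,0,0.42,-44,-3,-5,0]';python3 -m jog '[0.42,-44,-3,0,0,0.42,-44,-3,0,0,0.42,-44,-3,0,8,0.42,-20,0,0,8,0.42,0,0,0,8]';python3 -m jog '[0.42,0,0,0,8,0.42,0,0,0,8,0.42,0,0,0,8,0.42,0,0,0,8,0.42,0,0,0,8]';python3 -m jog '[0.42,0,0,0,8,0.42,0,0,0,8,0.42,0,0,0,8,0.42,0,0,0,0]'; python3 mv.py 504 -399.6 100 -0.035
```

```text
time: 39.75
tool_pos: [529.2, -177.8, 171.7]
tcp_rot: [-3.092, -0.005, 1.507]
contact_force: [1.1, 1.0, -0.5]
grip_width: 36.3
time: 40.25
tool_pos: [502.5, -330.2, 160.1]
tcp_rot: [-3.071, 0.011, 1.074]
contact_force: [0.8, 1.0, 0.1]
grip_width: 53.2
time: 40.75
tool_pos: [499.6, -320.9, 147.4]
tcp_rot: [-3.069, 0.067, 0.35]
contact_force: [-0.9, 0.0, 0.3]
grip_width: 53.0
time: 41.15
tool_pos: [497.8, -311.8, 138.0]
tcp_rot: [-3.09, 0.109, -0.083]
contact_force: [-0.4, 0.6, -0.4]
grip_width: 53.3
now [ 497.8 -311.8  138. ] [-3.09   0.109 -0.083] shift [17.5 88.7 31.7] turn deg -2.75 | 95.8
```

```bash
cat > tilt.py <<'E'
from mv import *
p,r=ypr();R=Rm(r);print('tilt world',np.round(R[:2,2],4),'pos',np.round(p,1),'yaw',round(r[2],3),'q',np.round(get_obs()['joint_positions'],3))
E
python3 tilt.py; python3 -m jog '[0.42,0,0,-10,0,0.42,0,0,-10,0,0.42,0,0,0,0]'; python3 tilt.py; python3 -m jog '[0.42,0,0,0,-8,0.42,0,0,0,0]'; python3 tilt.py;python3 -m jog '[0.42,0,0,0,2,0.42,0,0,0,2,0.42,0,0,0,2,0.42,0,0,0,2,0.42,0,0,0,0]'; python3 tilt.py
```

```text
tilt world [-0.104   0.0607] pos [ 497.8 -311.8  138. ] yaw -0.083 q [-0.68   0.6    1.348 -0.019  1.314  0.983]
time: 41.45
tool_pos: [499.9, -310.4, 156.8]
tcp_rot: [-3.084, 0.114, -0.072]
contact_force: [-0.2, -0.5, -0.4]
grip_width: 53.2
tilt world [-0.1089  0.0651] pos [ 499.9 -310.4  156.8] yaw -0.072 q [-0.676  0.588  1.314 -0.018  1.365  0.975]
time: 41.65
tool_pos: [500.3, -310.4, 157.6]
tcp_rot: [-3.069, 0.103, 0.074]
contact_force: [-0.0, -0.0, 0.6]
grip_width: 53.4
tilt world [-0.1078  0.0644] pos [ 500.3 -310.4  157.6] yaw 0.074 q [-0.676  0.587  1.313 -0.018  1.366  0.829]
time: 42.15
tool_pos: [500.3, -310.6, 158.4]
tcp_rot: [-3.087, 0.112, -0.086]
contact_force: [0.7, 0.0, -0.8]
grip_width: 53.3
tilt world [-0.1069  0.064 ] pos [ 500.3 -310.6  158.4] yaw -0.086 q [-0.676  0.586  1.313 -0.017  1.366  0.988]
```

```bash
python3 -m jog '[0.42,0,0,0,-8,0.42,0,0,0,-8,0.42,0,0,0,-8,0.42,0,0,0,-8,0.42,0,0,0,0]'; python3 tilt.py; python3 -m jog '[0.42,0,0,0,8,0.42,0,0,0,8,0.42,0,0,0,8,0.42,0,0,0,8,0.42,0,0,0,0]'; python3 tilt.py;python3 -m jog '[0.42,0,0,30,0,0.42,0,0,30,0,0.42,0,0,0,0]'; python3 tilt.py;python3 -m jog '[0.42,0,0,-10,0,0.42,0,0,0,0,0.42,0,0,-10,0,0.42,0,0,0,0]'; python3 tilt.py
```

```text
time: 42.65
tool_pos: [500.1, -310.7, 158.7]
tcp_rot: [-3.035, 0.065, 0.489]
contact_force: [0.7, -0.0, 0.3]
grip_width: 53.0
tilt world [-0.1066  0.0638] pos [ 500.1 -310.7  158.7] yaw 0.489 q [-0.677  0.585  1.313 -0.017  1.367  0.413]
time: 43.15
tool_pos: [500.1, -310.8, 159.0]
tcp_rot: [-3.09, 0.113, -0.113]
contact_force: [-0.1, 1.0, -0.2]
grip_width: 53.4
tilt world [-0.1063  0.0638] pos [ 500.1 -310.8  159. ] yaw -0.113 q [-0.677  0.585  1.313 -0.017  1.367  1.015]
time: 43.45
tool_pos: [494.4, -307.6, 99.3]
tcp_rot: [-3.092, 0.11, -0.111]
contact_force: [-0.3, 0.2, -0.2]
grip_width: 53.4
tilt world [-0.1034  0.0615] pos [ 494.4 -307.6   99.3] yaw -0.111 q [-0.679  0.63   1.408 -0.018  1.223  1.013]
time: 43.85
tool_pos: [498.8, -310.5, 125.5]
tcp_rot: [-3.095, 0.104, -0.11]
contact_force: [0.6, 0.0, 0.8]
grip_width: 53.0
tilt world [-0.0982  0.0574] pos [ 498.8 -310.5  125.5] yaw -0.11 q [-0.678  0.608  1.369 -0.018  1.278  1.012]
```

```bash
python3 -m jog '[0.42,-40,-20,-10,0,0.42,-40,-20,-10,0,0.42,0,0,0,0]'; python3 tilt.py; python3 -m jog '[0.42,16,8,0,0,0.42,16,8,0,0,0.42,16,8,0,0,0.42,16,8,0,0,0.42,16,8,0,0]'; python3 -m jog '[0.42,0,0,0,0]'; python3 tilt.py
```

```text
time: 44.15
tool_pos: [424.5, -262.2, 155.4]
tcp_rot: [-3.094, 0.106, -0.11]
contact_force: [-0.0, -0.2, -0.3]
grip_width: 53.1
tilt world [-0.0995  0.0584] pos [ 424.5 -262.2  155.4] yaw -0.11 q [-0.695  0.427  1.597 -0.02   1.232  0.996]
time: 44.65
tool_pos: [503.3, -313.5, 151.4]
tcp_rot: [-3.101, 0.096, -0.11]
contact_force: [0.3, -0.7, -0.4]
grip_width: 53.1
time: 44.75
tool_pos: [505.1, -314.8, 151.4]
tcp_rot: [-3.102, 0.094, -0.11]
contact_force: [0.5, 0.5, -0.2]
grip_width: 53.2
tilt world [-0.0888  0.0498] pos [ 505.1 -314.8  151.4] yaw -0.11 q [-0.677  0.59   1.324 -0.017  1.328  1.011]
```

```bash
for i in 1; do python3 -m jog '[0.42,-40,-20,-10,0,0.42,-40,-20,-10,0,0.42,-40,-20,0,0]' ; python3 -m jog '[0.42,0,0,0,0]'; python3 tilt.py; done; python3 -m jog '[0.42,24,12,2,0,0.42,24,12,2,0,0.42,24,12,2,0,0.42,24,12,2,0,0.42,24,12,2,0]'; python3 -m jog '[0.42,0,0,0,0]'; python3 tilt.py
```

```text
time: 45.05
tool_pos: [394.7, -243.4, 182.1]
tcp_rot: [-3.101, 0.096, -0.11]
contact_force: [-0.0, -0.3, 1.1]
grip_width: 53.4
time: 45.15
tool_pos: [390.1, -239.7, 182.5]
tcp_rot: [-3.098, 0.1, -0.109]
contact_force: [-0.1, 0.1, 0.3]
grip_width: 53.3
tilt world [-0.0941  0.054 ] pos [ 390.1 -239.7  182.5] yaw -0.109 q [-0.705  0.323  1.676 -0.021  1.25   0.986]
time: 45.65
tool_pos: [503.2, -312.9, 163.2]
tcp_rot: [-3.103, 0.093, -0.11]
contact_force: [0.2, -0.6, 0.1]
grip_width: 53.4
time: 45.75
tool_pos: [505.1, -314.3, 162.3]
tcp_rot: [-3.103, 0.092, -0.11]
contact_force: [-0.5, -0.4, 0.5]
grip_width: 53.2
tilt world [-0.0868  0.048 ] pos [ 505.1 -314.3  162.3] yaw -0.11 q [-0.676  0.578  1.313 -0.017  1.348  1.011]
```

```bash
python3 -m jog '[0.42,-20,-10,-6,0,0.42,-20,-10,-6,0,0.42,-20,-10,0,0,0.42,-20,-10,0,0,0.42,-20,-10,0,0]' ; python3 -m jog '[0.42,0,0,0,0]'; python3 tilt.py;  python3 -m jog '[0.42,12,6,2,0,0.42,12,6,2,0,0.42,12,6,2,0,0.42,12,6,2,0,0.42,12,6,2,0]'; python3 tilt.py;  python3 -m jog '[0.42,12,6,2,0,0.42,12,6,2,0,0.42,12,6,2,0,0.42,12,6,2,0,0.42,0,0,0,0]'; python3 tilt.py
```

```text
time: 46.25
tool_pos: [409.9, -252.4, 185.7]
tcp_rot: [-3.104, 0.091, -0.11]
contact_force: [-0.6, 0.4, 0.3]
grip_width: 53.5
time: 46.35
tool_pos: [407.9, -250.8, 186.7]
tcp_rot: [-3.104, 0.092, -0.109]
contact_force: [-0.3, -0.8, -0.3]
grip_width: 53.5
tilt world [-0.0868  0.0477] pos [ 407.9 -250.8  186.7] yaw -0.109 q [-0.698  0.35   1.622 -0.02   1.267  0.991]
time: 46.85
tool_pos: [469.6, -291.1, 171.0]
tcp_rot: [-3.108, 0.085, -0.11]
contact_force: [-0.8, -0.6, 0.4]
grip_width: 52.8
tilt world [-0.0806  0.043 ] pos [ 469.6 -291.1  171. ] yaw -0.11 q [-0.683  0.49   1.442 -0.018  1.3    1.005]
time: 47.35
tool_pos: [522.7, -325.9, 153.2]
tcp_rot: [-3.109, 0.082, -0.111]
contact_force: [0.4, -0.1, -0.3]
grip_width: 53.5
tilt world [-0.0781  0.0414] pos [ 522.7 -325.9  153.2] yaw -0.111 q [-0.673  0.618  1.267 -0.017  1.345  1.014]
```

```bash
python3 -m jog '[0.42,0,0,40,0,0.42,0,0,40,0,0.42,0,0,40,0,0.42,0,0,10,0,0.42,0,0,0,0]'; python3 tilt.py; python3 -m jog '[0.42,0,0,10,0,0.42,0,0,0,0]';python3 tilt.py
```

```text
time: 47.85
tool_pos: [516.3, -323.1, 20.2]
tcp_rot: [-3.112, 0.077, -0.111]
contact_force: [-0.2, -0.2, 0.5]
grip_width: 53.3
tilt world [-0.0731  0.0376] pos [ 516.3 -323.1   20.2] yaw -0.111 q [-0.676  0.747  1.424 -0.019  1.051  1.016]
time: 48.05
tool_pos: [517.2, -323.9, 12.1]
tcp_rot: [-3.114, 0.074, -0.111]
contact_force: [0.3, 0.8, -0.2]
grip_width: 53.1
tilt world [-0.07    0.0351] pos [ 517.2 -323.9   12.1] yaw -0.111 q [-0.676  0.757  1.429 -0.019  1.032  1.017]
```

```bash
python3 -m jog '[0.42,0,0,10,0,0.42,0,0,0,0]';python3 -m jog '[0.42,0,0,5,0,0.42,0,0,0,0]';python3 -m jog '[0.42,0,0,4,0,0.42,0,0,0,0]';python3 tilt.py
```

```text
time: 48.25
tool_pos: [518.0, -324.7, 4.1]
tcp_rot: [-3.117, 0.069, -0.111]
contact_force: [-0.1, 0.1, 0.5]
grip_width: 53.1
time: 48.45
tool_pos: [518.3, -325.0, -0.1]
tcp_rot: [-3.118, 0.067, -0.111]
contact_force: [-0.5, -0.5, 0.1]
grip_width: 53.2
time: 48.65
tool_pos: [518.9, -325.6, -2.9]
tcp_rot: [-3.12, 0.065, -0.111]
contact_force: [-0.9, 0.4, 1.7]
grip_width: 53.3
tilt world [-0.0623  0.0287] pos [ 518.9 -325.6   -2.9] yaw -0.111 q [-0.677  0.776  1.44  -0.02   0.992  1.017]
```

```bash
python3 -m jog '[0.42,-3,-1.5,6,0,0.42,-3,-1.5,4,0]';python3 tilt.py;python3 -m jog '[0.42,-4,-2,4,0,0.42,-4,-2,4,0]';python3 tilt.py
```

```text
time: 48.85
tool_pos: [519.0, -325.7, -3.8]
tcp_rot: [-3.13, 0.049, -0.111]
contact_force: [0.8, 2.0, 17.1]
grip_width: 53.1
tilt world [-0.0474  0.0171] pos [ 519.  -325.7   -3.8] yaw -0.111 q [-0.677  0.768  1.46  -0.02   0.961  1.017]
time: 49.05
tool_pos: [518.9, -325.7, -4.0]
tcp_rot: [3.141, 0.028, -0.11]
contact_force: [4.4, -1.0, 16.0]
grip_width: 53.6
tilt world [-0.0281  0.0029] pos [ 518.9 -325.7   -4. ] yaw -0.11 q [-0.677  0.757  1.485 -0.019  0.923  1.016]
```

Works very well; a bit more, now mostly along x.

```bash
python3 -m jog '[0.42,-4,-0.5,3,0,0.42,-3,0,3,0]';python3 tilt.py;python3 -m jog '[0.42,-2,0,2,0]';python3 tilt.py; python3 -m jog '[0.42,0,0,-10,0,0.42,0,0,0,0]';python3 tilt.py
```

```text
time: 49.25
tool_pos: [518.5, -326.1, -4.1]
tcp_rot: [3.136, 0.012, -0.112]
contact_force: [3.5, 6.1, 16.4]
grip_width: 53.5
tilt world [-0.0123 -0.0042] pos [ 518.5 -326.1   -4.1] yaw -0.112 q [-0.681  0.749  1.503 -0.014  0.896  1.011]
time: 49.35
tool_pos: [518.6, -326.0, -3.9]
tcp_rot: [3.135, 0.007, -0.112]
contact_force: [1.9, 2.7, 8.2]
grip_width: 53.2
tilt world [-0.0072 -0.006 ] pos [ 518.6 -326.    -3.9] yaw -0.112 q [-0.681  0.747  1.508 -0.012  0.889  1.009]
time: 49.55
tool_pos: [519.0, -325.9, 7.3]
tcp_rot: [3.134, 0.005, -0.112]
contact_force: [-0.1, -0.3, 1.5]
grip_width: 53.3
tilt world [-0.0062 -0.0068] pos [ 519.  -325.9    7.3] yaw -0.112 q [-0.681  0.731  1.502 -0.012  0.909  1.009]
```

```bash
python3 -m jog '[0.42,0,0,-20,-2,0.42,0,0,-25,-2.4,0.42,0,0,-25,0,0.42,0,0,-10,0,0.42,0,0,0,0]';python3 tilt.py; python3 mv.py 504 -399.6 80 -0.035
```

```text
time: 50.05
tool_pos: [517.6, -325.1, 87.3]
tcp_rot: [3.137, 0.011, -0.032]
contact_force: [-0.4, 0.7, -0.4]
grip_width: 53.3
tilt world [-0.0115 -0.004 ] pos [ 517.6 -325.1   87.3] yaw -0.032 q [-0.681  0.629  1.441 -0.012  1.078  0.928]
now [ 517.6 -325.1   87.3] [ 3.137  0.011 -0.032] shift [-11.1  74.9   7.7] turn deg 0.16 | 76.1
```

```bash
python3 -m jog '[0.42,-3,20,0,0,0.42,-3,20,0,0,0.42,-3,18,0,0,0.42,-2,15,0,0,0.42,0,0,0,0]';python3 tilt.py; python3 -c "
from pf import *
snap('wrist','w21')"; python3 mv.py 504 -399.6 80 -0.035
```

```text
time: 50.55
tool_pos: [500.8, -404.0, 82.6]
tcp_rot: [3.141, 0.017, -0.034]
contact_force: [0.3, 0.2, -0.4]
grip_width: 53.2
tilt world [-0.0166 -0.0004] pos [ 500.8 -404.    82.6] yaw -0.034 q [-0.792  0.69   1.335 -0.013  1.128  0.819]
now [ 500.8 -402.9   82.5] [ 3.141  0.017 -0.033] shift [ 3.1 -3.4  2.4] turn deg 0.09 | 5.2
```

View pics/w21.png

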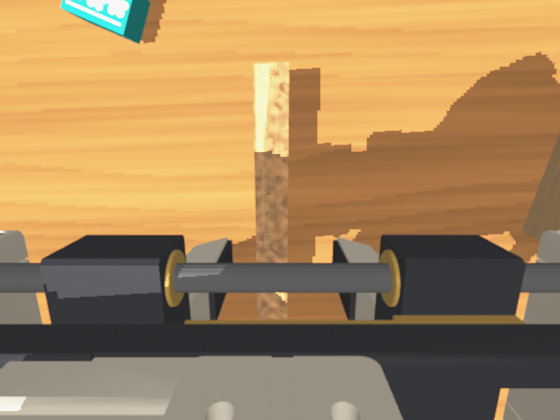

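```bash
python3 -c "
from pf import *
v=V('w21');p,r=ypr();R=Rm(r)
for q in [(273,63),(272,110),(272,200),(272,228)]:
  P=v.plane(*q,50);print(np.round(P,1),np.round(R.T@(P-p),1))"
```

```text
[ 603.3 -404.1   50. ] [103.1  -2.2  30.7]
[ 578.1 -402.5   50. ] [77.8 -3.  31.2]
[ 524.  -400.3   50. ] [23.7 -3.4 32.1]
[ 505.4 -399.5   50. ] [ 5.1 -3.5 32.4]
```

```bash
python3 -m jog '[0.42,2,-2,20,0.6,0.42,1,-1,20,0,0.42,0,0,12,0,0.42,0,0,0,0]';python3 tilt.py;python3 mv.py 503.5 -399.8 27 -0.045
```

```text
time: 51.0
tool_pos: [503.2, -399.0, 28.6]
tcp_rot: [-3.141, 0.017, -0.045]
contact_force: [0.1, 0.1, -0.1]
grip_width: 53.3
tilt world [-0.017   0.0018] pos [ 503.2 -399.    28.6] yaw -0.045 q [-0.784  0.752  1.38  -0.013  1.022  0.838]
now [ 503.2 -399.    28.6] [-3.141  0.017 -0.045] shift [0.4 0.8 1.6] turn deg 0.01 | 1.8
```

```bash
python3 -m jog '[1,0,0,0,0,1,0,0,0,0,1,0,0,0,0,1,0,0,0,0,1,0,0,0,0]';python3 -m jog '[1,0,0,0,0,1,0,0,0,0]';python3 tilt.py
```

```text
time: 51.5
tool_pos: [504.6, -399.4, 31.6]
tcp_rot: [3.14, 0.014, -0.044]
contact_force: [0.2, -0.2, -1.4]
grip_width: 20.3
time: 51.7
tool_pos: [504.6, -399.5, 31.8]
tcp_rot: [3.14, 0.014, -0.044]
contact_force: [0.8, 0.3, -1.7]
grip_width: 19.5
tilt world [-0.0139 -0.001 ] pos [ 504.6 -399.5   31.8] yaw -0.044 q [-0.783  0.748  1.378 -0.012  1.024  0.838]
```

```bash
python3 -m jog '[1,0,0,-20,0,1,0,0,-20,0,1,0,0,-20,0,1,0,0,-20,0,1,0,0,-20,0]';python3 -m jog '[1,0,0,0,0,1,0,0,0,-8,1,0,0,0,-8,1,0,0,0,-8,1,0,0,0,-8]';python3 -m jog '[1,0,0,0,-8,1,0,0,0,-8,1,0,0,0,-8,1,0,0,0,-8,1,0,0,0,-8]';python3 -m jog '[1,0,0,0,-8,1,0,0,0,-6,1,0,0,0,0]';python3 tilt.py; python3 pf.py 45 -100 130
```

```text
time: 52.2
tool_pos: [503.8, -397.5, 130.2]
tcp_rot: [-3.136, 0.022, -0.044]
contact_force: [0.5, 0.1, -1.2]
grip_width: 19.7
time: 52.7
tool_pos: [503.7, -397.6, 129.0]
tcp_rot: [-3.126, 0.015, 0.533]
contact_force: [-0.8, -0.2, -1.5]
grip_width: 19.9
time: 53.2
tool_pos: [501.1, -395.4, 120.8]
tcp_rot: [-3.111, -0.004, 1.261]
contact_force: [-0.2, 0.1, -1.1]
grip_width: 19.7
time: 53.5
tool_pos: [499.6, -394.0, 116.0]
tcp_rot: [-3.108, -0.016, 1.518]
contact_force: [-0.5, -0.4, -1.0]
grip_width: 19.9
tilt world [-0.0327  0.0175] pos [ 499.6 -394.   116. ] yaw 1.518 q [-0.783  0.657  1.299 -0.011  1.222 -0.726]
now [ 499.6 -394.   116. ] [-3.108 -0.016  1.518] press [   6.  -535.7] shift [434.2  54.   -9. ] turn 2.01
```

```bash
python3 -m jog '[1,30,4,-3,1,1,30,4,-3,1,1,30,4,-3,0,1,30,4,-3,0,1,30,4,-3,0]';python3 tilt.py;python3 -m jog '[1,30,4,0,0,1,30,4,0,0,1,30,4,0,0,1,30,4,0,0,1,30,4,0,0]';python3 tilt.py; python3 pf.py 45 -100 130
```

```text
time: 54.0
tool_pos: [530.5, -245.0, 126.9]
tcp_rot: [-3.101, -0.017, 1.457]
contact_force: [-0.1, -0.3, -1.1]
grip_width: 19.7
tilt world [-0.0383  0.021 ] pos [ 530.5 -245.   126.9] yaw 1.457 q [-0.562  0.561  1.447 -0.003  1.178 -0.448]
time: 54.5
tool_pos: [567.8, -91.9, 125.3]
tcp_rot: [-3.097, -0.017, 1.439]
contact_force: [0.7, 0.5, -1.3]
grip_width: 19.9
tilt world [-0.0417  0.0224] pos [567.8 -91.9 125.3] yaw 1.439 q [-0.299  0.548  1.476  0.01   1.165 -0.172]
now [567.8 -91.9 125.3] [-3.097 -0.017  1.439] press [  47.4 -228.7] shift [128.5  -8.1  -2.2] turn -2.49
```

```bash
python3 -m jog '[1,30,-1,0,-2.5,1,30,-1,0,0,1,28,-1,0,0,1,25,0,0,0,1,12,0,0,0]';python3 -m jog '[1,0,0,0,0]';python3 tilt.py; python3 pf.py 45 -99 75; python3 -c "
from pf import *
snap('wrist','w22')"
```

```text
time: 55.0
tool_pos: [576.4, 40.4, 123.8]
tcp_rot: [-3.093, -0.019, 1.471]
contact_force: [-1.1, -0.2, -2.1]
grip_width: 19.7
time: 55.1
tool_pos: [576.1, 41.6, 123.3]
tcp_rot: [-3.092, -0.019, 1.471]
contact_force: [0.2, -0.8, 0.0]
grip_width: 20.0
tilt world [-0.047   0.0234] pos [576.1  41.6 123.3] yaw 1.471 q [-0.072  0.554  1.47   0.022  1.166  0.019]
now [576.1  41.6 123.3] [-3.092 -0.019  1.471] press [ 43.9 -95. ] shift [-4.9  3.5 48.1] turn -0.69
```

View pics/w22.png

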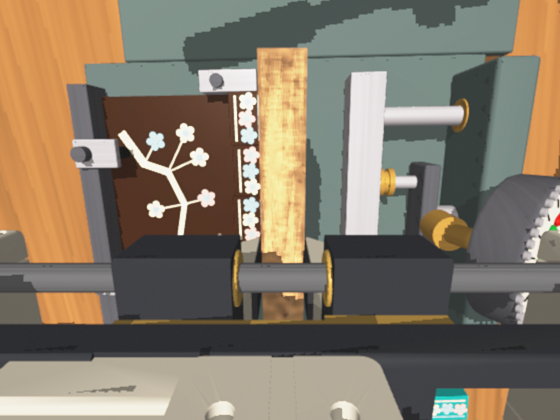

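```bash
python3 -c "
from pf import *
for f in ['w1','w18','w20','w22','top3']:
  v=V(f);W=v.all();c,s=np.cos(PSI),np.sin(PSI)
  d=W[:,:,:2]-RS;X=c*d[...,0]+s*d[...,1];Y=-s*d[...,0]+c*d[...,1];Z=W[:,:,2]-12
  m=(X>110)&(X<260)&(Y>-170)&(Y<-30)&(Z>75)&(Z<150)
  if f[0]=='w': m[232:]=False
  if m.sum()>20: 
    print(f,m.sum(),'xmin pct',np.round(np.percentile(X[m],[0,1,5,50,100]),0),'y',np.round(np.percentile(Y[m],[1,99])),'z',np.round(np.percentile(Z[m],[1,99])))
  m2=(Z>28)&(Z<40)&(X>70)&(X<120)&(Y>-200)&(Y<0)
  if f[0]=='w': m2[232:]=False
  if m2.sum()>20: print('  beam x',np.round(np.percentile(X[m2],[1,5,95,99]),1))
"

```

```text
w1 3310 xmin pct [143. 145. 149. 177. 231.] y [-143.  -59.] z [ 85. 133.]
  beam x [ 91.1  91.6 115.3 118.5]
w18 5548 xmin pct [143. 144. 145. 155. 190.] y [-144.  -92.] z [ 77. 131.]
  beam x [ 90.9  91.3 115.2 119. ]
w20 6921 xmin pct [143. 144. 147. 169. 231.] y [-106.  -57.] z [ 83. 132.]
  beam x [ 91.   91.4 115.2 118.8]
w22 4097 xmin pct [145. 148. 151. 165. 192.] y [-82. -57.] z [ 93. 129.]
  beam x [ 91.   91.4 115.1 118.7]
top3 742 xmin pct [143. 145. 149. 181. 229.] y [-138.  -54.] z [ 83. 134.]
  beam x [ 89.6  90.7 113.3 117.3]
```

```bash
python3 -m jog '[1,-4,-1.5,15,-0.7,1,0,0,15,0,1,0,0,12,0,1,0,0,0,0]';python3 tilt.py; python3 pf.py 42 -99 44; python3 -c "
from pf import *
snap('wrist','w23');snap('side','s23');v=V('s23')
a=v.p[180:270,200:360,::-1];cv2.imwrite('pics/c23.png',cv2.resize(a,None,fx=4.5,fy=4.5,interpolation=cv2.INTER_CUBIC))"
```

```text
time: 55.55
tool_pos: [572.4, 32.6, 79.6]
tcp_rot: [-3.093, -0.017, 1.476]
contact_force: [-0.2, 0.1, -0.1]
grip_width: 19.9
tilt world [-0.0463  0.0215] pos [572.4  32.6  79.6] yaw 1.476 q [-0.087  0.598  1.529  0.02   1.063 -0.002]
now [572.4  32.6  79.6] [-3.093 -0.017  1.476] press [  41.  -104.3] shift [ 4.7  2.7 35.6] turn -0.38
```

View pics/w23.png

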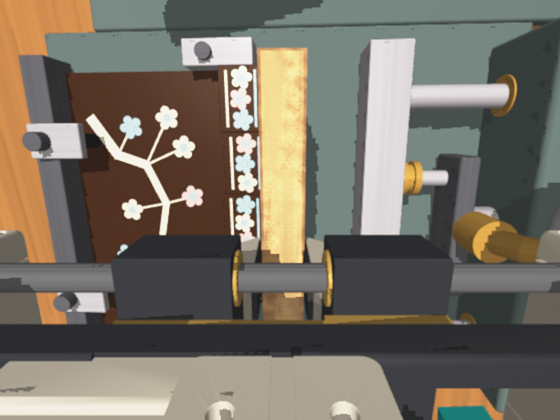

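View pics/c23.png

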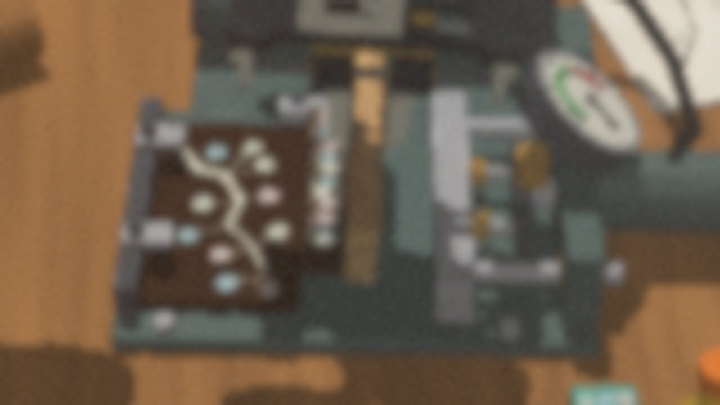

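```bash
python3 -m jog '[1,4,2.5,12,-0.4,1,0,0.5,10,0,1,0,0,0,0]';python3 tilt.py; python3 pf.py 42 -99 44
```

```text
time: 55.95
tool_pos: [577.5, 36.9, 59.0]
tcp_rot: [-3.1, -0.018, 1.484]
contact_force: [-0.3, -1.1, -0.8]
grip_width: 19.3
tilt world [-0.0399  0.0211] pos [577.5  36.9  59. ] yaw 1.484 q [-0.079  0.629  1.536  0.021  1.018 -0.003]
now [577.5  36.9  59. ] [-3.1   -0.018  1.484] press [ 45.8 -99.6] shift [ 0.4 -3.1 15.1] turn 0.04
```

```bash
python3 -m jog '[1,0,-3,5,0,1,0,0,0,0]';python3 -m jog '[1,0,-2,5,0,1,0,0,0,0]';python3 tilt.py; python3 pf.py 42 -99 44
```

```text
time: 56.15
tool_pos: [574.0, 37.5, 53.4]
tcp_rot: [-3.1, -0.017, 1.484]
contact_force: [0.3, 0.9, -0.0]
grip_width: 19.9
time: 56.35
tool_pos: [572.3, 37.8, 48.6]
tcp_rot: [-3.101, -0.018, 1.484]
contact_force: [0.3, 1.0, -1.0]
grip_width: 19.9
tilt world [-0.0386  0.021 ] pos [572.3  37.8  48.6] yaw 1.484 q [-0.078  0.634  1.562  0.022  0.986 -0.003]
now [572.3  37.8  48.6] [-3.101 -0.018  1.484] press [ 40.4 -99.1] shift [0.  1.7 4.6] turn 0.06
```

```bash
python3 -m jog '[1,0,0.5,3,0,1,0,0,0,0]';python3 -m jog '[1,0,0.5,2,0,1,0,0,0,0]';python3 tilt.py; python3 -m jog '[1,0,0,2,0,1,0,0,0,0]'; python3 pf.py 38 -99 44
```

```text
time: 56.55
tool_pos: [572.9, 37.8, 45.8]
tcp_rot: [-3.102, -0.017, 1.484]
contact_force: [0.2, 0.3, -0.1]
grip_width: 19.6
time: 56.75
tool_pos: [573.5, 37.9, 44.1]
tcp_rot: [-3.102, -0.017, 1.484]
contact_force: [-0.5, -0.6, 0.1]
grip_width: 19.8
tilt world [-0.0375  0.0208] pos [573.5  37.9  44.1] yaw 1.484 q [-0.077  0.642  1.563  0.022  0.976 -0.004]
time: 56.95
tool_pos: [573.5, 38.0, 43.8]
tcp_rot: [-3.103, -0.017, 1.484]
contact_force: [0.6, 0.7, -0.8]
grip_width: 19.9
now [573.5  38.   43.8] [-3.103 -0.017  1.484] press [ 41.6 -98.9] shift [-0.1 -3.6 -0.1] turn 0.09
```

```bash
python3 -m jog '[1,0,-2,0,0,1,0,0,0,0]';python3 -m jog '[1,0,-2,0.5,0,1,0,0,0,0]';python3 tilt.py; python3 -m jog '[1,0,-2,0.5,0,1,0,0,0,0]'; python3 tilt.py; python3 pf.py 38 -99 44
```

```text
time: 57.15
tool_pos: [571.5, 38.1, 43.8]
tcp_rot: [-3.104, -0.017, 1.484]
contact_force: [0.5, 0.9, -0.3]
grip_width: 20.1
time: 57.35
tool_pos: [570.9, 38.1, 43.6]
tcp_rot: [-3.107, -0.018, 1.484]
contact_force: [0.4, 1.3, -0.4]
grip_width: 19.7
tilt world [-0.0327  0.0204] pos [570.9  38.1  43.6] yaw 1.484 q [-0.077  0.636  1.575  0.022  0.964 -0.004]
time: 57.55
tool_pos: [570.6, 38.1, 43.7]
tcp_rot: [-3.112, -0.018, 1.484]
contact_force: [0.6, 0.1, -0.7]
grip_width: 19.9
tilt world [-0.0283  0.0202] pos [570.6  38.1  43.7] yaw 1.484 q [-0.077  0.634  1.58   0.022  0.957 -0.004]
now [570.6  38.1  43.7] [-3.112 -0.018  1.484] press [ 38.8 -99. ] shift [-0.  -0.8 -0.3] turn 0.07
```

```bash
python3 -m jog '[1,0,-3,0.5,0,1,0,0,0,0]';python3 -m jog '[1,0,-3,0.5,0,1,0,0,0,0]'; python3 tilt.py; python3 pf.py 38 -99 44; python3 -c "
from pf import *
snap('wrist','w24')"
```

```text
time: 57.75
tool_pos: [570.1, 38.1, 44.0]
tcp_rot: [-3.118, -0.018, 1.484]
contact_force: [0.5, -0.0, -1.0]
grip_width: 19.9
time: 57.95
tool_pos: [569.6, 38.1, 44.3]
tcp_rot: [-3.124, -0.018, 1.483]
contact_force: [1.5, -0.1, -0.7]
grip_width: 19.7
tilt world [-0.0156  0.0194] pos [569.6  38.1  44.3] yaw 1.483 q [-0.078  0.625  1.595  0.022  0.938 -0.004]
now [569.6  38.1  44.3] [-3.124 -0.018  1.483] press [ 37.8 -99. ] shift [0.  0.2 0.3] turn 0.04
```

View pics/w24.png

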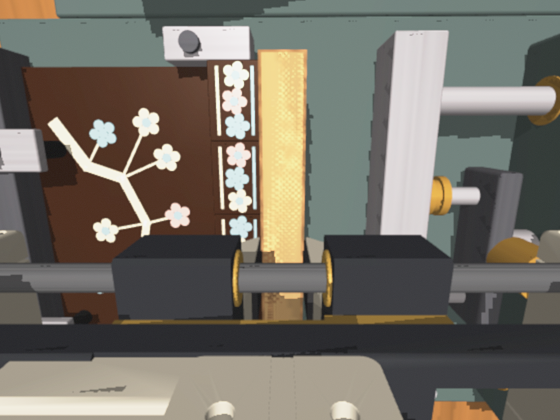

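```bash
python3 -m jog '[1,0,0,2,0,0.55,0,0,0,0,0.55,0,0,0,0,0.55,0,0,0,0]';python3 tilt.py; python3 -m jog '[0.55,0,0,-15,0,0.55,0,0,-20,0,0.55,0,0,-25,0,0.55,0,0,-30,0,0.55,0,0,-30,0]';python3 -m jog '[0.55,-30,0,-20,0,0.55,-30,0,-20,0,0.55,-30,0,-10,0,0.55,0,0,0,0]';python3 tilt.py; python3 -c "
from pf import *
snap('wrist','w25');snap('side','s25');snap('top','top4');v=V('s25')
a=v.p[180:270,200:360,::-1];cv2.imwrite('pics/c25.png',cv2.resize(a,None,fx=4.5,fy=4.5,interpolation=cv2.INTER_CUBIC))"
```

```text
time: 58.4
tool_pos: [566.3, 38.6, 42.4]
tcp_rot: [-3.117, -0.018, 1.484]
contact_force: [0.0, 0.0, -0.2]
grip_width: 38.5
tilt world [-0.0227  0.02  ] pos [566.3  38.6  42.4] yaw 1.484 q [-0.077  0.627  1.6    0.022  0.94  -0.004]
time: 58.9
tool_pos: [562.8, 36.6, 158.5]
tcp_rot: [-3.095, -0.018, 1.484]
contact_force: [0.2, -0.1, -0.0]
grip_width: 41.3
time: 59.3
tool_pos: [556.7, -55.8, 211.7]
tcp_rot: [-3.097, -0.017, 1.487]
contact_force: [-0.0, 0.8, -0.2]
grip_width: 41.0
tilt world [-0.0429  0.0208] pos [556.7 -55.8 211.7] yaw 1.487 q [-0.243  0.441  1.403  0.01   1.345 -0.162]
```

View pics/w25.png

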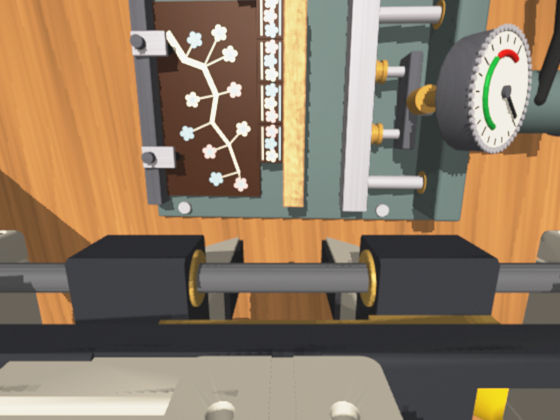

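View pics/c25.png

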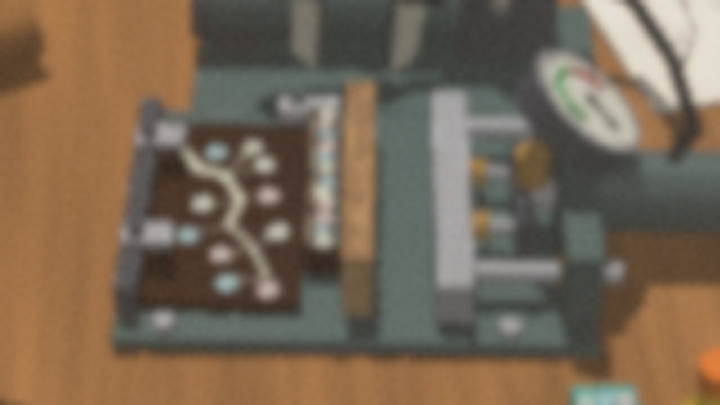

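```bash
python3 -c "
from pf import *
v=V('w25')
def pr(q,z): P=v.plane(*q,z);return np.round(inv(P[0],P[1]),1)
print('panel corner',pr((261,196),20),'caul near end top L,R',pr((284,206),62),pr((303,206),62),'block end',pr((262,161),36),pr((281,161),36))
print('caul top at row 20 L,R',pr((286,20),62),pr((306,20),62))
a=v.p[0:235,130:380,::-1];cv2.imwrite('pics/c26.png',cv2.resize(a,None,fx=3,fy=2.5,interpolation=cv2.INTER_CUBIC))
"; python3 - <<'E'
import sys; sys.path.insert(0,'.')
import os; os.chdir('.')
from caul import *
caul('w25',62,52,70); caul('top4',62,52,70)
E
```

```text
panel corner [   1.5 -200.3] caul near end top L,R [  29.5 -202.2] [  48.8 -201.9] block end [   4.7 -159.2] [  25.  -159.1]
caul top at row 20 L,R [ 30.1 -32.4] [ 47.9 -32.6]
w25 [569.5  27.2] [186.6  20.6] yaw 1.484 px 294.0 100.0
top4 [807.5  66.1] [147.8  71.1] yaw 1.449 px 255.0 127.0
top4 [593.  250.4] [ 34.9 275. ] yaw -0.088 px 178.0 206.0
top4 [ 580.7 -694. ] [163.8 240.5] yaw -0.198 px 513.0 207.0
```

View pics/c26.png

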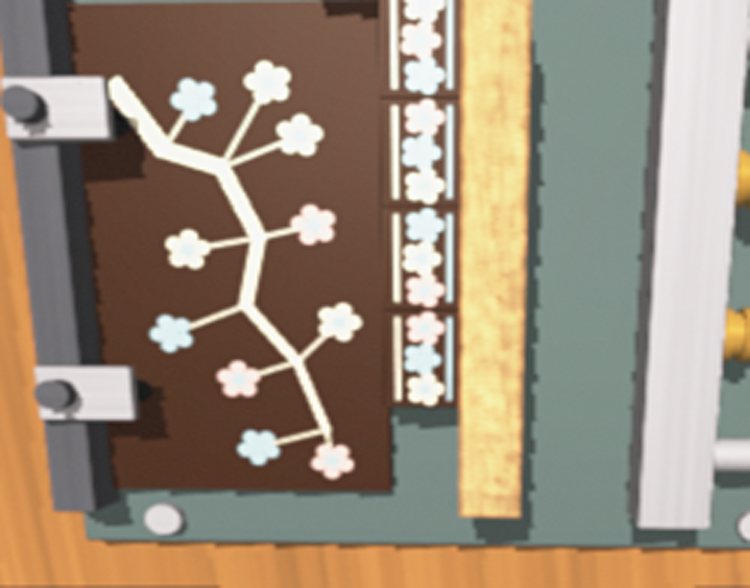

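```bash
python3 -c "
from pf import *
for f in ['top0','top4']:
  v=V(f);W=v.all();c,s=np.cos(PSI),np.sin(PSI)
  d=W[:,:,:2]-RS;X=c*d[...,0]+s*d[...,1];Y=-s*d[...,0]+c*d[...,1];Z=W[:,:,2]-12
  m=(X>-120)&(X<260)&(Y>50)&(Y<190)&(Z>100)&(Z<260)
  g=v.p.sum(2)<150
  for lo in range(-100,220,20):
    k=m&(X>=lo)&(X<lo+20)
    if k.sum()>3: print(f,lo,k.sum(),'Y',np.round([Y[k].min(),np.median(Y[k]),Y[k].max()]),'Z',np.round([Z[k].min(),np.median(Z[k]),Z[k].max()]), g[k].mean().round(2))
"

```

```text
top0 -80 15 Y [119. 128. 138.] Z [191. 200. 208.] 0.73
top0 -60 93 Y [115. 125. 141.] Z [189. 209. 221.] 0.91
top0 -40 85 Y [114. 124. 141.] Z [180. 201. 211.] 0.92
top0 -20 82 Y [114. 124. 139.] Z [170. 191. 202.] 0.91
top0 0 81 Y [115. 125. 142.] Z [162. 180. 190.] 0.91
top0 20 83 Y [114. 125. 141.] Z [153. 169. 181.] 0.92
top0 40 48 Y [116. 127. 139.] Z [141. 155. 167.] 0.35
top0 60 41 Y [121. 126. 135.] Z [133. 143. 151.] 0.0
top0 80 42 Y [121. 127. 136.] Z [120. 132. 139.] 0.0
top0 100 44 Y [118. 126. 139.] Z [101. 120. 131.] 0.07
top0 120 104 Y [ 98. 126. 153.] Z [100. 113. 122.] 0.2
top0 140 120 Y [ 98. 128. 160.] Z [100. 108. 118.] 0.12
top0 160 5 Y [121. 126. 134.] Z [101. 103. 104.] 0.0
top4 -80 14 Y [119. 128. 138.] Z [192. 199. 203.] 0.57
top4 -60 92 Y [113. 126. 141.] Z [188. 209. 219.] 0.91
top4 -40 89 Y [115. 125. 141.] Z [183. 201. 213.] 0.92
top4 -20 81 Y [115. 125. 141.] Z [170. 191. 201.] 0.91
top4 0 83 Y [115. 125. 142.] Z [164. 179. 190.] 0.92
top4 20 78 Y [115. 124. 141.] Z [153. 168. 179.] 0.91
top4 40 52 Y [116. 127. 138.] Z [137. 157. 170.] 0.4
top4 60 42 Y [120. 126. 136.] Z [126. 142. 152.] 0.0
top4 80 43 Y [120. 126. 136.] Z [123. 131. 140.] 0.0
top4 100 42 Y [118. 126. 136.] Z [100. 122. 131.] 0.07
top4 120 105 Y [103. 126. 159.] Z [100. 113. 122.] 0.18
top4 140 113 Y [ 99. 126. 160.] Z [100. 108. 116.] 0.1
```

```bash
python3 -m jog '[1,0,0,-35,0,1,0,0,-35,0,1,30,-4,-10,0,1,35,-4,0,0,1,35,-4,0,0]';python3 -m jog '[1,35,-4,0,0,1,35,-4,0,0,1,20,0,0,0,1,0,0,0,0]';python3 tilt.py; python3 pf.py -38 120 260; python3 -c "
from pf import *
snap('wrist','w27')"
```

```text
time: 59.95
tool_pos: [553.8, 52.0, 289.7]
tcp_rot: [-3.081, -0.022, 1.489]
contact_force: [1.1, -0.4, -0.5]
grip_width: 5.8
time: 60.35
tool_pos: [548.9, 155.5, 288.7]
tcp_rot: [-3.073, -0.023, 1.501]
contact_force: [-0.1, -0.8, 0.2]
grip_width: 0.2
tilt world [-0.0669  0.0279] pos [548.9 155.5 288.7] yaw 1.501 q [0.121 0.425 1.218 0.036 1.561 0.189]
now [548.9 155.5 288.7] [-3.073 -0.023  1.501] press [ 6.8 16. ] shift [104.  -40.7  34. ] turn 1.02
```

View pics/w27.png

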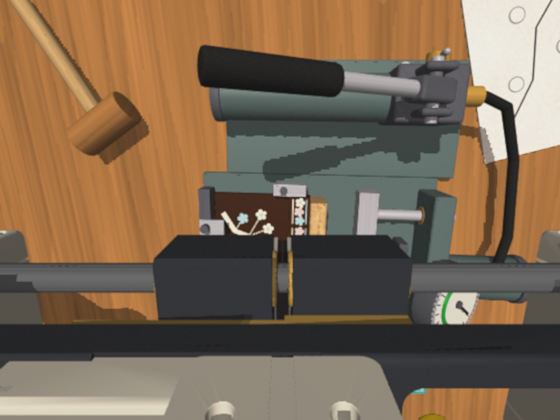

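```bash
python3 -c "
from pf import *
v=V('w27')
for q,z in [((253,70),197),((207,65),216),((338,79),162),((430,88),108)]:
  P=v.plane(*q,z);print(P.round(1),inv(P[0],P[1]).round(1), v.w(*q).round(1))"
```

```text
[529.  267.2 197. ] [-22.8 125.5] [531.1 264.1 211.7]
[499.4 269.2 216. ] [-52.5 125. ] [502.2 266.8 226.2]
[596.2 261.3 162. ] [ 44.6 125.6] [594.4 258.6 178.7]
[692.4 254.3 108. ] [141. 127.] [684.5 251.8 129.3]
```

```bash
python3 -m jog '[1,25,-9,0,0,1,25,-9,0,0,1,25,-9,0,0,1,25,-7,0,0.5,1,0,0,0,0]';python3 tilt.py; python3 pf.py -30 124 235
```

```text
time: 60.9
tool_pos: [520.2, 256.2, 289.6]
tcp_rot: [-3.066, -0.018, 1.488]
contact_force: [0.1, 0.7, 0.3]
grip_width: 0.7
tilt world [-0.0742  0.0238] pos [520.2 256.2 289.6] yaw 1.488 q [0.3   0.443 1.187 0.045 1.575 0.381]
now [520.2 256.2 289.6] [-3.066 -0.018  1.488] press [-30.6 113.9] shift [ 9.2  4.8 54.6] turn 0.3
```

```bash
python3 -m jog '[1,9,2,25,0,1,0,2,25,0,1,0,0,8,0,1,0,0,0,0]';python3 pf.py -30 124 210; python3 -c "
from pf import *
snap('side','s28');v=V('s28')
a=v.p[90:230,220:360,::-1];cv2.imwrite('pics/c28.png',cv2.resize(a,None,fx=4,fy=4,interpolation=cv2.INTER_CUBIC))"
```

```text
time: 61.3
tool_pos: [521.2, 262.6, 229.4]
tcp_rot: [-3.065, -0.015, 1.487]
contact_force: [-0.3, -0.3, -0.5]
grip_width: 0.4
now [521.2 262.6 229.4] [-3.065 -0.015  1.487] press [-30.2 120.3] shift [ 3.4  1.7 19.4] turn 0.26
```

View pics/c28.png

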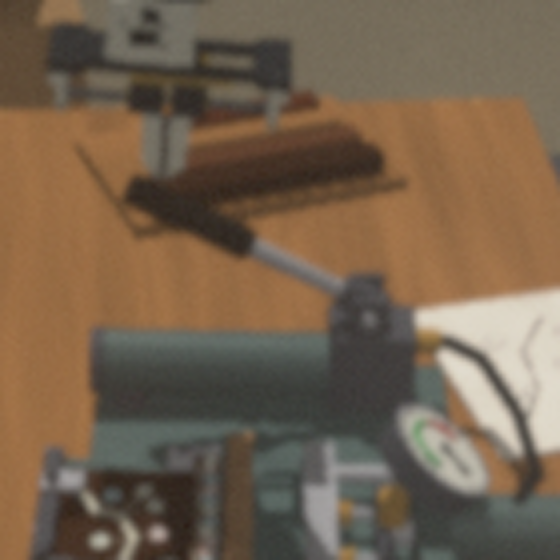

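```bash
python3 -m jog '[1,3,0,10,0,1,0,0,10,0,1,0,0,10,0]';python3 pf.py -30 124 210;python3 -m jog '[1,0,-1,15,0,1,0,-1,15,0,1,0,-1,15,0]';python3 pf.py -35 124 100
```

```text
time: 61.65
tool_pos: [521.8, 266.0, 202.5]
tcp_rot: [-3.073, -0.018, 1.486]
contact_force: [-0.7, -0.4, 3.6]
grip_width: 0.3
now [521.8 266.  202.5] [-3.073 -0.018  1.486] press [-29.9 123.8] shift [ 0.4 -0.6 -7.5] turn 0.16
time: 61.95
tool_pos: [516.2, 267.8, 158.2]
tcp_rot: [-3.077, -0.02, 1.486]
contact_force: [-3.9, -0.3, 8.4]
grip_width: 0.5
now [516.2 267.8 158.2] [-3.077 -0.02   1.486] press [-35.6 125.1] shift [-2.3  4.4 58. ] turn 0.17
```

```bash
python3 -m jog '[1,0,-1,15,0,1,0,0,15,0,1,0,0,14,0,1,0,0,10,0]';python3 pf.py -40 124 97;python3 -m jog '[1,0,0,6,0,1,0,0,6,0]';python3 pf.py -40 124 97
```

```text
time: 62.35
tool_pos: [509.2, 268.9, 105.2]
tcp_rot: [-3.076, -0.02, 1.488]
contact_force: [-0.0, -3.0, 10.5]
grip_width: 0.5
now [509.2 268.9 105.2] [-3.076 -0.02   1.488] press [-42.7 125.5] shift [-1.7  3.2  8. ] turn 0.28
time: 62.55
tool_pos: [509.6, 268.9, 96.2]
tcp_rot: [-3.081, -0.021, 1.488]
contact_force: [-14.5, -8.3, 56.2]
grip_width: 0.7
now [509.6 268.9  96.2] [-3.081 -0.021  1.488] press [-42.3 125.6] shift [-1.6  2.2 -1. ] turn 0.31
```

```bash
python3 -m jog '[1,0,0,-15,0,1,0,0,-20,0,1,0,0,-20,0,1,0,1,-20,0,1,0,1,-20,0]';python3 -m jog '[1,0,2,-20,0,1,0,2,-15,0,1,0,0,0,0,1,0,0,0,0]';python3 pf.py -30 124 225;python3 -c "
from pf import *
snap('side','s29');snap('top','top5');v=V('s29')
a=v.p[90:270,210:370,::-1];cv2.imwrite('pics/c29.png',cv2.resize(a,None,fx=3.3,fy=3.3,interpolation=cv2.INTER_CUBIC))"
```

```text
time: 63.05
tool_pos: [519.3, 266.9, 194.6]
tcp_rot: [-3.089, -0.024, 1.489]
contact_force: [2.7, 0.0, 0.5]
grip_width: 0.5
time: 63.45
tool_pos: [527.0, 265.7, 232.3]
tcp_rot: [-3.096, -0.026, 1.489]
contact_force: [-0.1, -0.1, -0.7]
grip_width: 0.6
now [527.  265.7 232.3] [-3.096 -0.026  1.489] press [-24.7 123.9] shift [-0.1 -5.   7.6] turn 0.34
```

View pics/c29.png

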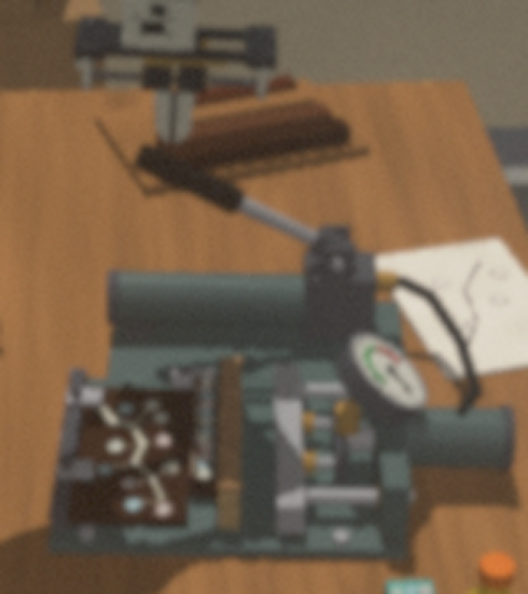

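```bash
python3 -m jog '[1,0,-5,15,0,1,0,0,15,0,1,0,-1,15,0,1,0,-1,15,0,1,0,-1,15,0]';python3 -m jog '[1,0,-1,15,0,1,0,-1,15,0,1,0,0,15,0,1,0,0,8,0]';python3 pf.py -40 124 98
```

```text
time: 64.05
tool_pos: [513.4, 269.1, 154.8]
tcp_rot: [-3.094, -0.026, 1.489]
contact_force: [-5.6, -0.5, 10.7]
grip_width: 0.1
time: 64.45
tool_pos: [506.7, 269.9, 100.6]
tcp_rot: [-3.093, -0.024, 1.491]
contact_force: [1.0, -1.8, 9.8]
grip_width: 0.3
now [506.7 269.9 100.6] [-3.093 -0.024  1.491] press [-45.2 126.3] shift [-2.4  5.3  2.3] turn 0.46
```

```bash
python3 -m jog '[1,0,0,4,0]';python3 -m jog '[1,0,0,0,0]'; python3 -m jog '[1,0,1,-15,0,1,0,1,-20,0,1,0,1,-20,0,1,0,1,-20,0,1,0,1,-20,0]';python3 -m jog '[1,0,2,-20,0,1,-1,2,-15,0,1,0,0,0,0,1,0,0,0,0]';python3 pf.py -30 124 225;python3 -c "
from pf import *
snap('side','s30');v=V('s30')
a=v.p[90:270,210:370,::-1];cv2.imwrite('pics/c30.png',cv2.resize(a,None,fx=3.3,fy=3.3,interpolation=cv2.INTER_CUBIC))"
```

```text
time: 64.55
tool_pos: [506.9, 269.9, 96.6]
tcp_rot: [-3.094, -0.024, 1.491]
contact_force: [-3.6, -2.4, 27.9]
grip_width: 0.4
time: 64.65
tool_pos: [507.0, 269.8, 97.0]
tcp_rot: [-3.095, -0.024, 1.491]
contact_force: [-1.7, -1.0, 9.6]
grip_width: 0.4
time: 65.15
tool_pos: [516.0, 267.5, 190.9]
tcp_rot: [-3.093, -0.024, 1.491]
contact_force: [2.6, 0.2, 1.7]
grip_width: 0.3
time: 65.55
tool_pos: [522.1, 265.2, 226.0]
tcp_rot: [-3.095, -0.024, 1.492]
contact_force: [0.6, -0.5, 0.0]
grip_width: 0.8
now [522.1 265.2 226. ] [-3.095 -0.024  1.492] press [-29.6 123. ] shift [ 1.  -0.4  1. ] turn 0.5
```

View pics/c30.png

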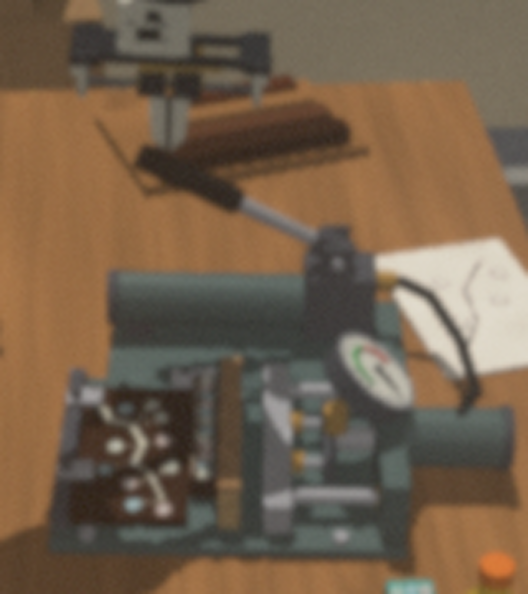

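```bash
python3 -m jog '[1,0,-1,14,0,1,0,-1,15,0,1,0,-1,15,0,1,0,-1,15,0,1,0,-1,15,0]';python3 -m jog '[1,0,-1,15,0,1,0,-1,15,0,1,0,0,12,0,1,0,0,6,0]';python3 pf.py -40 124 98
```

```text
time: 66.1
tool_pos: [510.1, 268.2, 148.4]
tcp_rot: [-3.089, -0.024, 1.492]
contact_force: [-6.2, -0.9, 10.0]
grip_width: 0.5
time: 66.5
tool_pos: [504.8, 268.8, 98.4]
tcp_rot: [-3.091, -0.022, 1.494]
contact_force: [1.8, -0.9, 10.5]
grip_width: 0.3
now [504.8 268.8  98.4] [-3.091 -0.022  1.494] press [-47.1 125. ] shift [-1.1  7.1 -0. ] turn 0.63
```

```bash
python3 -m jog '[1,0,0,3,0]';python3 -m jog '[1,0,0,0,0]'; python3 -m jog '[1,0,1,-15,0,1,0,1,-20,0,1,0,1,-20,0,1,0,2,-20,0,1,0,2,-20,0]';python3 -m jog '[1,0,3,-20,0,1,-1,2,-15,0,1,0,0,0,0,1,0,0,0,0]';python3 pf.py -30 124 225;python3 -c "
from pf import *
snap('side','s31');snap('top','top6');v=V('s31')
a=v.p[90:270,210:370,::-1];cv2.imwrite('pics/c31.png',cv2.resize(a,None,fx=3.3,fy=3.3,interpolation=cv2.INTER_CUBIC))
v=V('top6');a=v.p[130:270,200:310,::-1];cv2.imwrite('pics/c31t.png',cv2.resize(a,None,fx=4,fy=4,interpolation=cv2.INTER_CUBIC))"
```

```text
time: 66.6
tool_pos: [505.1, 268.8, 96.1]
tcp_rot: [-3.093, -0.022, 1.494]
contact_force: [-6.8, -4.5, 35.2]
grip_width: 0.4
time: 66.7
tool_pos: [505.0, 268.7, 96.8]
tcp_rot: [-3.093, -0.022, 1.494]
contact_force: [-1.4, -1.9, 9.1]
grip_width: 0.7
time: 67.2
tool_pos: [515.3, 266.4, 189.4]
tcp_rot: [-3.09, -0.022, 1.495]
contact_force: [2.5, -1.0, 1.4]
grip_width: 0.5
time: 67.6
tool_pos: [521.9, 264.2, 223.2]
tcp_rot: [-3.09, -0.021, 1.495]
contact_force: [-0.6, -0.1, -0.5]
grip_width: 0.5
now [521.9 264.2 223.2] [-3.09  -0.021  1.495] press [-29.6 121.9] shift [ 2.1 -0.5 -1.7] turn 0.68
```

View pics/c31.png

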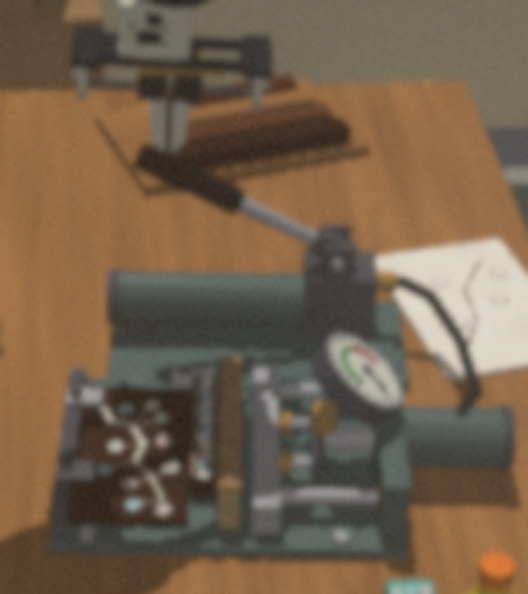

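View pics/c31t.png

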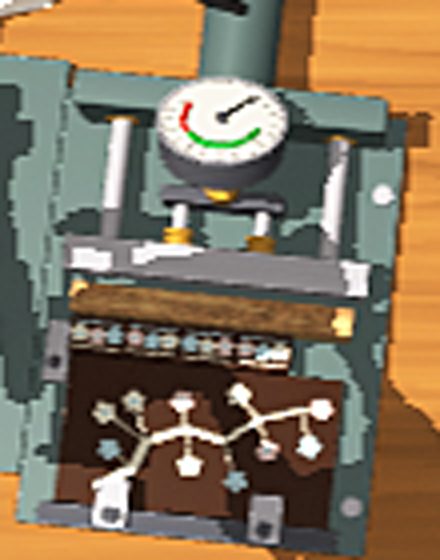

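```bash
python3 -m jog '[1,2,-1,14,0,1,0,-1,15,0,1,0,-1,15,0,1,0,-1,15,0,1,0,-1,15,0]';python3 -m jog '[1,0,-1,15,0,1,0,-1,14,0,1,0,0,12,0,1,0,0,5,0]';python3 pf.py -40 124 98
```

```text
time: 68.2
tool_pos: [510.1, 269.1, 146.9]
tcp_rot: [-3.085, -0.021, 1.496]
contact_force: [-4.7, -1.9, 10.4]
grip_width: 0.5
time: 68.6
tool_pos: [505.2, 269.6, 99.8]
tcp_rot: [-3.088, -0.019, 1.497]
contact_force: [-0.5, -1.3, 10.5]
grip_width: 0.2
now [505.2 269.6  99.8] [-3.088 -0.019  1.497] press [-46.8 125.9] shift [-2.   6.8  1.4] turn 0.81
```

```bash
python3 -m jog '[1,0,0,3,0]'; python3 -m jog '[1,0,1,-15,0,1,0,1,-20,0,1,0,1,-20,0,1,0,2,-20,0,1,0,2,-20,0]';python3 -m jog '[1,0,3,-20,0,1,-1,2,-15,0,1,0,0,0,0,1,0,0,0,0]';python3 pf.py -30 124 225;python3 -c "
from pf import *
snap('top','top7');v=V('top7');a=v.p[130:270,200:310,::-1];cv2.imwrite('pics/c32t.png',cv2.resize(a,None,fx=4,fy=4,interpolation=cv2.INTER_CUBIC))"
```

```text
time: 68.7
tool_pos: [505.3, 269.6, 96.8]
tcp_rot: [-3.089, -0.02, 1.497]
contact_force: [0.3, -1.4, 9.9]
grip_width: -0.0
time: 69.2
tool_pos: [516.1, 267.4, 189.3]
tcp_rot: [-3.085, -0.019, 1.498]
contact_force: [2.5, 0.8, 1.0]
grip_width: 0.5
time: 69.6
tool_pos: [523.2, 265.4, 223.9]
tcp_rot: [-3.086, -0.019, 1.498]
contact_force: [-0.3, 0.0, 0.2]
grip_width: 0.4
now [523.2 265.4 223.9] [-3.086 -0.019  1.498] press [-28.4 123.3] shift [ 0.7 -1.6 -1. ] turn 0.85
```

View pics/c32t.png

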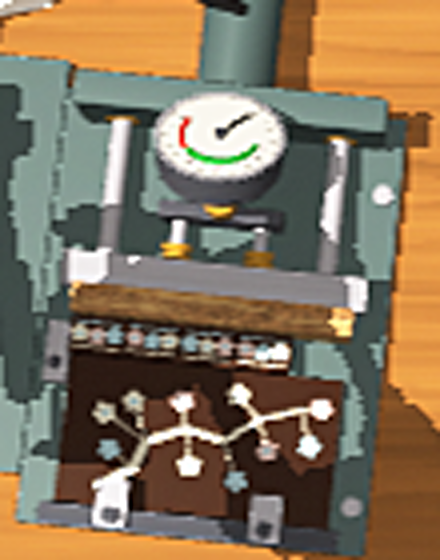

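```bash
python3 -m jog '[1,1,-2,14,0,1,0,-1,15,0,1,0,-1,15,0,1,0,-1,15,0,1,0,-1,15,0]';python3 -m jog '[1,0,-1,15,0,1,0,-1,14,0,1,0,0,12,0,1,0,0,6,0]';python3 -m jog '[1,0,0,3,0]'; python3 -m jog '[1,0,1,-15,0,1,0,1,-20,0,1,0,1,-20,0,1,0,2,-20,0,1,0,2,-20,0]';python3 -m jog '[1,0,3,-20,0,1,-1,2,-15,0,1,0,0,-15,0,1,0,0,0,0]';python3 pf.py -30 124 225;python3 -c "
from pf import *
snap('top','top8');v=V('top8');a=v.p[130:270,200:310,::-1];cv2.imwrite('pics/c33t.png',cv2.resize(a,None,fx=4,fy=4,interpolation=cv2.INTER_CUBIC))"
```

```text
time: 70.15
tool_pos: [509.1, 269.2, 146.7]
tcp_rot: [-3.08, -0.018, 1.499]
contact_force: [-6.1, -1.5, 11.1]
grip_width: 0.2
time: 70.55
tool_pos: [504.3, 269.7, 98.4]
tcp_rot: [-3.084, -0.017, 1.5]
contact_force: [1.5, -2.3, 10.9]
grip_width: 0.7
time: 70.65
tool_pos: [504.5, 269.7, 96.1]
tcp_rot: [-3.086, -0.017, 1.5]
contact_force: [-5.7, -4.8, 33.4]
grip_width: 0.6
time: 71.15
tool_pos: [514.9, 267.7, 188.4]
tcp_rot: [-3.081, -0.016, 1.501]
contact_force: [2.9, -0.6, 1.1]
grip_width: 0.0
time: 71.55
tool_pos: [522.9, 265.4, 237.8]
tcp_rot: [-3.08, -0.015, 1.501]
contact_force: [-0.7, 0.0, 0.9]
grip_width: 0.5
now [522.9 265.4 237.8] [-3.08  -0.015  1.501] press [-28.8 123.2] shift [ 0.6 -0.4 12.9] turn 1.04
```

View pics/c33t.png

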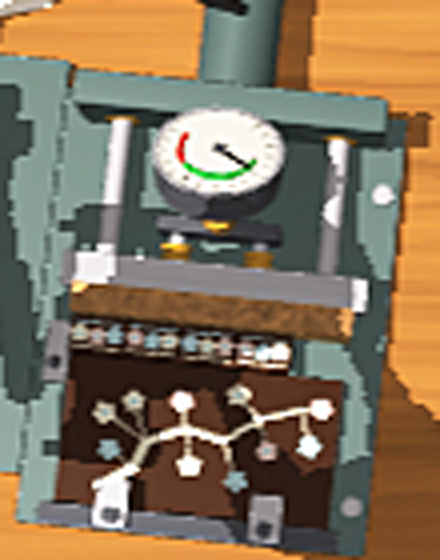

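```bash
python3 -m jog '[1,0,0,-30,0,1,0,0,-30,0,1,0,0,-30,0,1,-30,8,0,0,1,-35,10,0,0]';python3 -m jog '[1,-40,15,0,0,1,-40,15,0,0,1,-40,15,0,0,1,-40,15,0,0,1,-30,15,0,0]';python3 -m jog '[1,-30,15,0,0,1,0,0,0,0]';python3 -c "
from pf import *
snap('wrist','w34');print(ypr())"
```

```text
time: 72.1
tool_pos: [537.4, 199.7, 315.9]
tcp_rot: [-3.06, -0.009, 1.509]
contact_force: [0.2, 0.2, 0.2]
grip_width: 0.2
time: 72.6
tool_pos: [598.5, -0.2, 297.6]
tcp_rot: [-3.045, -0.009, 1.513]
contact_force: [1.3, 0.8, -0.3]
grip_width: 0.5
time: 72.8
tool_pos: [611.6, -36.4, 290.1]
tcp_rot: [-3.037, -0.008, 1.508]
contact_force: [-0.2, 0.4, -0.2]
grip_width: 0.2
(array([610.99479659, -34.36021582, 290.07114445]), array([-3.03606266, -0.00965661,  1.50937107]))
```

View pics/w34.png

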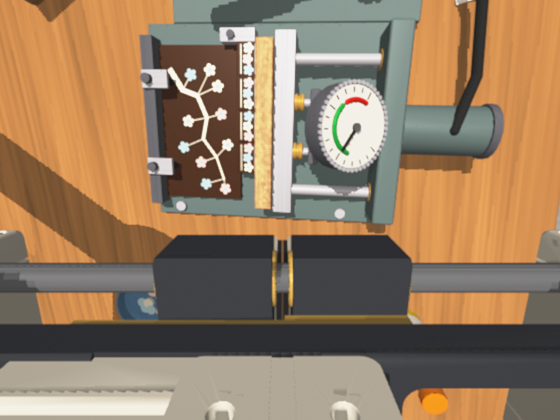

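```bash
python3 -c "
from pf import *
v=V('w34');a=v.p[72:182,295:400,::-1];cv2.imwrite('pics/c34.png',cv2.resize(a,None,fx=6,fy=5.4,interpolation=cv2.INTER_CUBIC))
# rectify gauge: face plane
p0=v.w(357,128);print(p0)
c,s=np.cos(PSI),np.sin(PSI);ex=np.array([c,s,0]);ey=np.array([-s,c,0]);ez=np.array([0,0,1.])
n=np.cos(.62)*ez+np.sin(.62)*ex  # face normal, tilted away from the robot
u=-ey; w2=np.cross(n,u)  # u: right for viewer ; w2 up on dial
w2=np.cross(n,u)
q=np.array([(0,-0),(30,0),(0,30),(-30,0)],float)
src=np.array([v.px(p0+a_*u+b_*w2) for a_,b_ in [(-48,48),(48,48),(48,-48),(-48,-48)]],np.float32)
M=cv2.getPerspectiveTransform(src,np.array([[0,0],[576,0],[576,576],[0,576]],np.float32))
cv2.imwrite('pics/c34r.png',cv2.warpPerspective(v.p[:,:,::-1].copy(),M,(576,576),flags=cv2.INTER_CUBIC))"
```

```text
[673.43286565  26.92915328 123.56762361]
```

View pics/c34r.png

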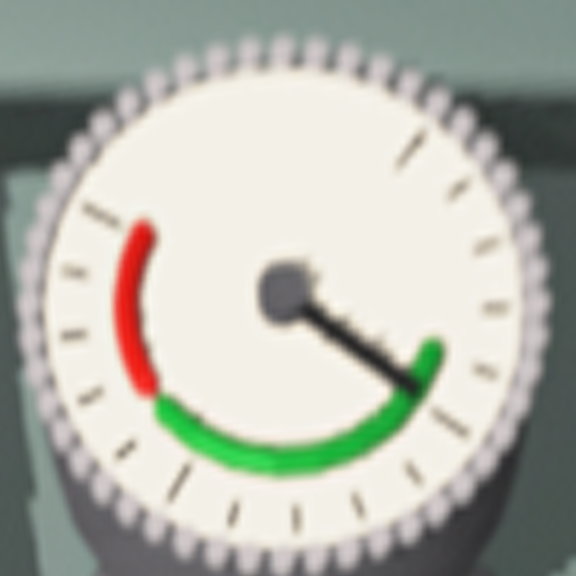

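```bash
python3 -c "
from pf import *
snap('side','s35');v=V('s35');cv2.imwrite('pics/c35.png',cv2.resize(v.p[90:280,190:400,::-1],None,fx=3,fy=3,interpolation=cv2.INTER_CUBIC))
v=V('w34');cv2.imwrite('pics/c36.png',cv2.resize(v.p[20:225,140:310,::-1],None,fx=4,fy=2.9,interpolation=cv2.INTER_CUBIC))
def pr(q,z): P=v.plane(*q,z);return np.round(inv(P[0],P[1]),1)
"
```

```text
(no output)
```

View pics/c35.png

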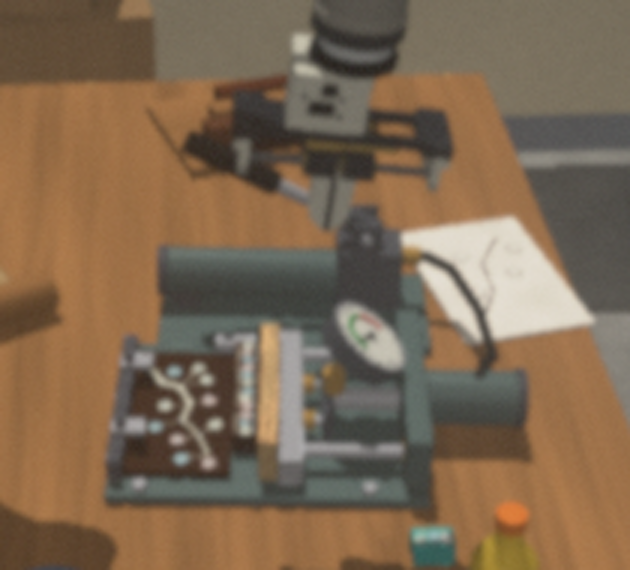

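View pics/c36.png

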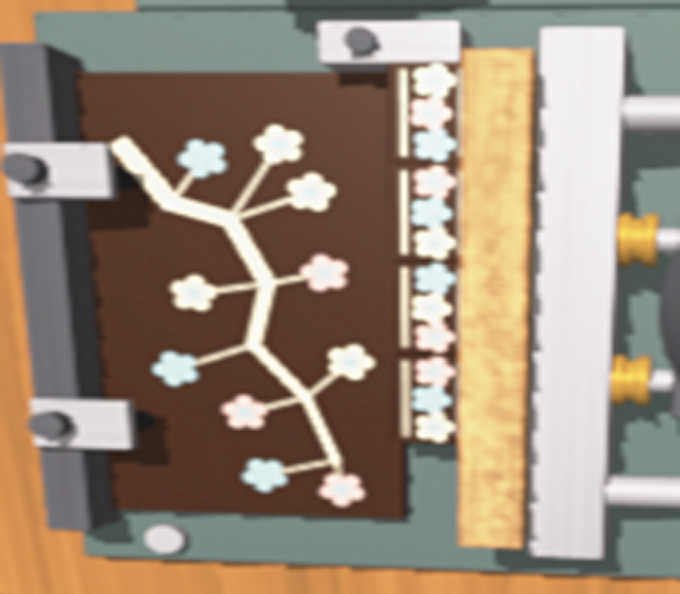

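The row is tight against the panel and end stop, and the caul is pressed and upright. The lever is up and the needle is at about 1.5, in the green. I'll hand it in.

```bash
python3 -c "
from plant import close_job
print(close_job())"
```

```text
the job is handed in; nothing more can be done
None
```

All four edging blocks and the caul are in the press. I pumped five full strokes and handed the job in at about 73 s; the hand-in gave no verdict.

**Placing:**
- There were four dark blocks; I left the turquoise and blue look-alikes alone.
- The fourth block had been knocked about 5 cm aside during the run, so I found it again before picking it up.
- The first block was left about 4 mm short of the panel, and I pushed it in afterwards.
- The caul stands against the outer faces, about 2 mm off centre.

**Last checks:**
- **Row and caul:** the last pictures show the row tight from the end stop along the panel and the caul upright, pressed by the beam.
- **Gauge and lever:** the lever is up. The needle reads about 1.5 rad on the straightened gauge picture, inside the green band (1.2 to 3.3) but nearer its low end.
- **Other objects:** I never touched the glue bottle, dish or mallet on purpose. I did not measure their final positions.

**What disagreed:**
- **Fingertips:** they stood only about 4 mm ahead of the TCP, not 25, so my first grasp closed above the block.
- **Top camera:** it read about 7 mm off in y against the wrist camera; I went by the wrist camera.
- **Tool tilt:** the tool had tilted about 0.12 rad before I picked up the caul. I levelled it by pressing the fingertips on the table.
- **Lever force:** the wrist force reached about 56 N when the lever met its stop on the first stroke, pushed by the fingertips, and stayed at or below 35 N after that.

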